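Build the keyed filter stand and fit the blue filter

TASK

Build the filter stand on the screwed-down base: stack all the blue riser blocks that are there, then the filter holder on top, each with its lugs dropped fully into the notches below so that they sit flat on one another. Only when the stand is complete, get the blue filter slide out of the rack in the cabinet's top drawer and slide it upright down the holder's guides until it sits on the bottom, never laying it over. Leave the other two filters standing in their rack with the drawer fully shut, and do not disturb the cleaner bottle or the screw jar.

Things in the scene. Friction and masses are not known exactly. Their poses are not given: they have to be found in the camera images.
- base: Stand base, screwed to the dark breadboard (top at z = 20 mm): flange 116 (x) x 74 (y) x 8 mm with a steel pedestal 92 x 54 mm, top 20 mm above the origin (middle of underside). Notches as on a riser: 8.5 mm deep, open to the ends, 37 mm wide at +x, 19 mm at -x (3 mm wider than the lugs); red dot near +x. A part seated on it has its origin 13 mm above this one, axes parallel.
- riser_1: Blue riser block 92 (x) x 54 (y) mm, 35 mm high over its lugs, 0.24 kg; may be absent. Origin: middle of the underside at the lugs' feet; body z = 7 to 35 mm. Under it two lugs 7 mm deep, 13 mm long, centred at x = +38.5 mm (34 mm wide) and -38.5 mm (16 mm wide). On top matching notches at the ends, so it fits one way round only; red dot on top near the wide (+x) end. 
- riser_2: As riser_1, same size and frame. A part seated on a riser rests flat on it, with its origin 28 mm above that riser's origin.
- riser_3: As riser_1, same size and frame.
- holder: Filter holder: black foot 92 (x) x 54 (y) mm, z = 7 to 25 mm, on lugs as a riser's (wide at +x, red dot); origin at the lugs' feet. 0.22 kg. On the foot two aluminium card guides at the x ends, facing each other: channels 7.6 mm wide (y), backs 83 mm apart (x), up to z = 47, flared mouths to 54 mm. A slide goes in from above, x along x; seated, its origin is 25 mm above this one.
- filter_blue: Blue filter slide: black frame 80 (x) x 6 (y) x 30 (z) mm, blue pane, on top a blue grip tab 32 x 10 x 14 mm (z = 30 to 44), centred; same both ways round. Origin: middle of the bottom edge. 0.05 kg. Starts upright in one of the three rack slots, its x along the cabinet's x. 
- filter_red: Red filter slide: black frame 80 (x) x 6 (y) x 30 (z) mm, red pane, on top a red grip tab 32 x 10 x 14 mm (z = 30 to 44), centred; same both ways round. Origin: middle of the bottom edge. 0.05 kg. Starts upright in one of the three rack slots, its x along the cabinet's x. 
- filter_yellow: Yellow filter slide: black frame 80 (x) x 6 (y) x 30 (z) mm, yellow pane, on top a yellow grip tab 32 x 10 x 14 mm (z = 30 to 44), centred; same both ways round. Origin: middle of the bottom edge. 0.05 kg. Starts upright in one of the three rack slots, its x along the cabinet's x. 
- parts_cabinet: Grey three-drawer parts cabinet, fixed, 135 mm deep (x = -61 to +74 mm) x 190 (y) x 168 mm high. Origin: middle of the underside; the top drawer pulls out along its own -x axis. The middle drawer, below it, stands part open and does not move.
- parts_cabinet_drawer_3 (a joint): Opening of the cabinet's top drawer in m, 0 shut, 0.095 fully open; runs very easily (0.4 N friction) and stays where it is left. The drawer is 182 mm wide, its front panel reaches from z = 113 to 163 mm.
- drawer_lip (a point): Middle of the pull lip of the top drawer (moves with it). The lip is a bar 60 mm wide along the cabinet's y, standing 12 mm out from the drawer front and 11 mm high, centred on this point; free on both sides, so it can be pinched across its 60 mm from above, or pushed.
- rack_floor (a point): Middle of the floor of the grey filter rack that is fixed in the top drawer (moves with it); axes as the cabinet's. Three slots along x at y = -50, 0 and +50 mm, 7.6 mm wide, 83 mm long, 16 mm deep. With the drawer fully open the whole rack is clear of the cabinet.
- cleaner_bottle: Bystander: bottle of lens cleaner, 36 mm across, 95 mm tall, blue cap. Origin: middle of the underside.
- screw_jar: Bystander: small white jar with yellow lid on the left bench, 41 mm across, 43 mm high. Origin: middle of the underside.

How it is judged (in metres and radians):
On the way:
1. all riser blocks present and the holder on top are stacked on the base, every lug in its notch (horizontal distance between each of riser_1, riser_2, riser_3, holder and base below 0.009 m and angle between the x axis of each of riser_1, riser_2, riser_3, holder and the x axis of base, either way round below 0.15 rad and angle between each of riser_1, riser_2, riser_3, holder's own z axis and vertical below 0.05 rad and (z of riser_1 in the frame of base between 0.0105 and 0.0155 m or z of riser_1 in the frame of base between 0.0385 and 0.0435 m or z of riser_1 in the frame of base between 0.0665 and 0.0715 m) and (z of riser_2 in the frame of base between 0.0105 and 0.0155 m or z of riser_2 in the frame of base between 0.0385 and 0.0435 m or z of riser_2 in the frame of base between 0.0665 and 0.0715 m) and (z of riser_3 in the frame of base between 0.0105 and 0.0155 m or z of riser_3 in the frame of base between 0.0385 and 0.0435 m or z of riser_3 in the frame of base between 0.0665 and 0.0715 m) and (z of holder in the frame of base between 0.0665 and 0.0715 m or z of holder in the frame of base between 0.0945 and 0.0995 m) and z of holder in the frame of riser_1 above 0.02 m and z of holder in the frame of riser_2 above 0.02 m and z of holder in the frame of riser_3 above 0.02 m), for 0.2 s.
At the end, for the whole second after the job is handed in: All risers present and the holder above them are seated on the base (heights within 2.5 mm, flat, within 9 mm sideways); the blue slide stands on the foot between the guides (height within 2 mm); red and yellow stand in the rack; the top drawer is shut to 5 mm (all of step 1 and z of filter_blue in the frame of holder between 0.023 and 0.027 m and x of filter_blue in the frame of holder between -0.004 and 0.004 m and y of filter_blue in the frame of holder between -0.003 and 0.003 m and angle between the x axis of filter_blue and the x axis of holder, either way round below 0.12 rad and angle between filter_blue's own z axis and vertical below 0.12 rad and z of filter_red in the frame of rack_floor between -0.004 and 0.004 m and x of filter_red in the frame of rack_floor between -0.006 and 0.006 m and angle between each of filter_red, filter_yellow's own z axis and vertical below 0.25 rad and z of filter_yellow in the frame of rack_floor between -0.004 and 0.004 m and x of filter_yellow in the frame of rack_floor between -0.006 and 0.006 m and value of joint parts_cabinet_drawer_3 below 0.005 m); the robot touches nothing.
It fails at once if the blue filter slide is laid or tipped over (more than 40 degrees) (angle between filter_blue's own z axis and vertical above 0.7 rad).
It fails at once if the cleaner bottle or the screw jar is knocked over or moved more than 4 cm (distance of any of cleaner_bottle, screw_jar from where it was at the start of the episode above 0.04 m or angle between any of cleaner_bottle, screw_jar's own z axis and vertical above 0.5 rad).
Of riser_1, riser_2, riser_3 only 2 to 3 are there at a start; the rules pass over those that are not, and their reading is None.
At some moment in a run one of riser_1, riser_2, holder may be knocked a few centimetres aside while the robot is not near it.
It also fails if it takes over 210 s, if anything falls off the work surface, if the arm or the gripper's body presses on something with over 40 N, if the wrist force passes 120 N, or if a joint passes its speed limit or range.

ROBOT

A 6-joint arm with a two-finger parallel gripper is mounted at the origin on a cart in front of the work surface, level with it; the furniture and walls round the work are solid. World frame = base frame: x ahead of the robot, y to its left, z up, the work surface at z = 0. Lengths are in mm, angles in rad, forces in N, time in s.
With the tool pointing down it reaches from about 325 to 1000 mm from the base axis. Payload 5.1 kg.
Tool frame: the origin (TCP) lies at the very end of the fingers, on their centre line; the grasp point (between the pads) lies 19 mm behind it (env.hold_point_z is the distance from the TCP to the grasp point, in mm); z points along the fingers, y is the direction in which the jaws open and shut (so a half turn about z gives the same grasp; the last joint's range is limited). The gripper opens to 85 mm and grips with 20 to 120 N. Pads are 22 mm wide; open, the fingers measure 114 mm over their backs; the gripper's body (76 mm by 85 mm) begins 54 mm behind the grasp point. The pads swing forward as they close: fully open they stand 13 mm farther back than shut.
Start: joints at [-1.221, 0.124, 1.65, -0, 1.367, -0.083], TCP at [272.587, -590.069, 231.322] pointing down, gripper open.
Joint ranges: [-2.61, 2.61], [-1.02, 2.33], [0.03, 2.71], [-1.35, 4.49], [0.32, 2.68], [-2.91, 2.91]. Speed limits (rad/s): [2.57, 2.57, 3.14, 3.14, 3.14, 3.14].

INTERFACE

Orientations are given as a unit quaternion [x, y, z, w].
In Python, from cell import env gives the robot as it stands. The module is installed in compiled form; this text tells all that it offers.
- The arm moves only by the tool play_rows, never from a script. Its argument "motion" is one flat list of numbers, 5 for each row, row after row: the finger opening in cm, from 0 to 8.54, then the shift along the tool's x, y, z in cm, then the turn about the tool's z in rad. In form: [gripper, tx, ty, tz, turn, gripper, tx, ty, tz, turn, ...]. A call has exactly 10 rows; each row shifts and turns the commanded pose from where the row before left it, along the tool's axes as they then stand; what a row does not reach is not made up. A row lasts 1/12 s, in which the tool goes at most 41.7 mm and 7.16 degrees, less where a joint would pass 70% of its speed; a pose out of reach is approached as far as the arm can. A call is refused whole if a number of a shift passes 4.17 or a number of a turn 0.125, either way. A call with a gripper value outside its range is refused whole. The fingers move at their own pace and stop on an object; "newtons" is the grip in N (left out, the last holds). Time passes only in rows, so rows that do not move let the fingers close, or fill a call up. It gives the time, the measured TCP pose, the force and the opening at its end, in the units of the state.
- env.get_obs(): the state, without advancing time (a new reading comes with each control period).
- env.snapshot(name): name is "scene" or "top" or "wrist"; returns a dict with "img" (480x640x3 uint8, red, green, blue), "fx", "fy", "cx", "cy" (pixels), "rvec" (rotation vector, rad) and "tvec" (3), from world to camera coordinates, as OpenCV has them. Camera axes: x right, y down, z forward; pixel columns grow to the right and rows downward; lengths in mm; the calibration is good to about 2 mm. A picture is of the moment at which its call begins. There is no depth.
- env.close_job(): hands the job in, once; it reports no verdict.
The state is a dict: "time": time; "joints": joint angles; "joint_velocities": joint speeds; "effort": joint torques, N m; "tcp_pos": TCP position; "tcp_rot": TCP orientation; "ft_force": force on the tool from outside, world axes, zero at the start; "wrist_torque": the same for the moment, N m; "gripper_width": finger opening in mm.
Only numpy, scipy, OpenCV 4.12 (cv2) and the standard library are available. Lean on these libraries where they do the work, as an engineer would, in place of code of your own. Each camera call takes 0.05 s, during which the arm holds its last target. There are 200 camera calls.

## Working session

There is one attempt and no reset: what is moved stays moved. The work goes in short steps, Python scripts to look and compute and a tool call to move; the robot and the scene stay as the last step left them, time stands still between calls to the robot, and variables do not carry over. Pictures are saved under pics/ and viewed, about 12 in all and at most 16, crops included, and the job is handed in when it is done.

Besides the shell and the picture viewer there is one more tool, called after "Emit:" as name(argument=value, ...) on one line, values as JSON. play_rows: Moves the arm, as the interface text tells. Its arguments: {"type":"object","properties":{"motion":{"type":"array","items":{"type":"number"}},"newtons":{"type":"number"}},"required":["motion"]}

```bash
mkdir -p pics
cat > h.py <<'E'
import numpy as np, cv2
from cell import env
from scipy.spatial.transform import Rotation as R
def snap(n,f=None):
    s=env.snapshot(n)
    if f: cv2.imwrite('pics/'+f,s['img'][:,:,::-1])
    return s
def K(s): return np.array([[s['fx'],0,s['cx']],[0,s['fy'],s['cy']],[0,0,1.]])
def px2w(s,uv,z):
    Rm=cv2.Rodrigues(np.array(s['rvec'],float))[0]; t=np.array(s['tvec'],float).ravel()
    uv=np.atleast_2d(np.array(uv,float)); z=np.broadcast_to(z,len(uv))
    d=np.c_[(uv[:,0]-s['cx'])/s['fx'],(uv[:,1]-s['cy'])/s['fy'],np.ones(len(uv))]@Rm
    c=-Rm.T@t
    return c+d*((z-c[2])/d[:,2])[:,None]
def w2px(s,P):
    return cv2.projectPoints(np.atleast_2d(np.array(P,float)),np.array(s['rvec'],float),np.array(s['tvec'],float),K(s),None)[0][:,0]
def st():
    o=env.get_obs(); print(o['time'],np.round(o['tcp_pos'],1),'yaw',R.from_quat(o['tcp_rot']).as_matrix()[:,:2].round(3).tolist(),'F',np.round(o['ft_force'],1),'w',o['gripper_width'])
    return o
E
python3 - <<'E'
from h import *
st()
for n in('scene','top','wrist'):
    s=snap(n,n+'0.png'); Rm=cv2.Rodrigues(np.array(s['rvec'],float))[0]
    print(n,s['fx'],s['cx'],s['cy'],(-Rm.T@np.ravel(s['tvec'])).round(0),Rm[2].round(2))
E
```

```text
0.0 [ 272.4 -589.5  230.1] yaw [[0.908, 0.419], [0.419, -0.908], [0.0, -0.002]] F [-0.3  0.1 -0.2] w 85.59779513021911
scene 551.5765119281803 310.95691781100095 239.88810341739187 [-220.  558. 1038.] [ 0.57 -0.43 -0.7 ]
top 496.88854165773944 319.74745347889416 234.66547296764386 [ 369.  -26. 1306.] [ 0.12 -0.   -0.99]
wrist 375.1215908234573 319.495197496214 241.30755139488704 [ 333. -562.  373.] [-0.24 -0.11 -0.96]
```

View pics/top0.png

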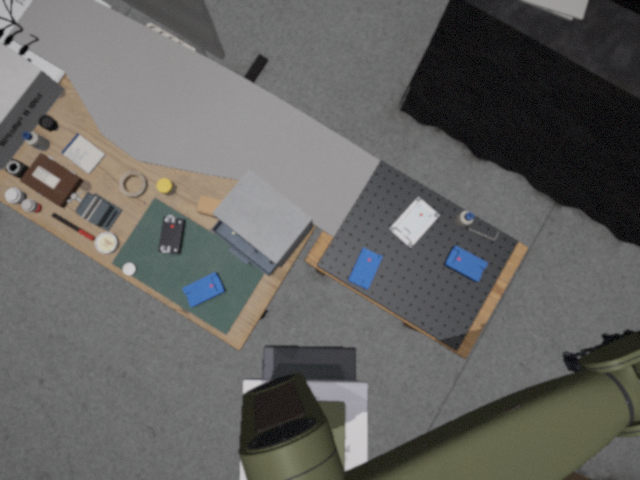

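View pics/scene0.png

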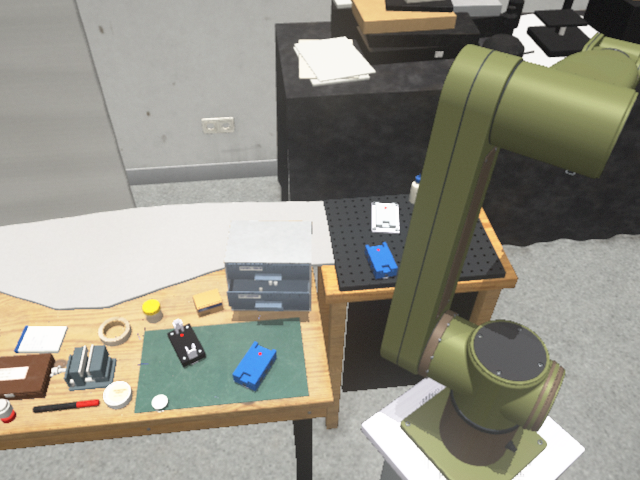

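The top view shows three blue risers: two on the breadboard at (365,268) and (467,263), and one on the mat at (203,289). The holder is at (172,234), the base at (414,221), the cabinet near (265,220), the bottle at (466,217) and the jar at (165,186). Next I'll get coarse poses.

Run:
```python
from h import *
s=snap('top'); im=s['img']; hsv=cv2.cvtColor(im,cv2.COLOR_RGB2HSV)
b=((hsv[...,0]>100)&(hsv[...,0]<122)&(hsv[...,1]>150)&(hsv[...,2]>80)).astype(np.uint8)
b=cv2.morphologyEx(b,cv2.MORPH_CLOSE,np.ones((5,5)))
for c in cv2.findContours(b,0,2)[0]:
    if cv2.contourArea(c)<150: continue
    p=c[:,0]; z=35 if p[:,0].mean()<280 else 55
    w=px2w(s,p,z)[:,:2].astype(np.float32); r=cv2.minAreaRect(w)
    x,y,ww,hh=cv2.boundingRect(c)
    sub=im[y:y+hh,x:x+ww].astype(int); m=(sub[...,0]>sub[...,2]-10)&(sub[...,0]>sub[...,1]+25)
    ys,xs=np.nonzero(m); d=px2w(s,[[xs.mean()+x,ys.mean()+y]],z)[0] if len(xs) else None
    print(p.mean(0),r,'dot',d)
print('holder',px2w(s,[172,234],20)[0],'base',px2w(s,[414,221],40)[0],'bottle',px2w(s,[466,217],115)[0],'jar',px2w(s,[165,186],43)[0])
ci=cv2.resize(im[130:330,100:260],None,fx=4,fy=4,interpolation=2)
a=cv2.resize(im[150:350,190:350],None,fx=2.5,fy=2.5,interpolation=2); c=cv2.resize(im[150:350,330:530],None,fx=2.5,fy=2.5,interpolation=2)
e=cv2.resize(im[150:350,100:220],None,fx=2.5,fy=2.5,interpolation=2)
cv2.imwrite('pics/crop1.png',np.hstack([a,c])[:,:,::-1][:, :800])
```

```text
[203.46268657 288.44776119] ((376.5053405761719, 261.3340148925781), (50.60308074951172, 90.37047576904297), 27.17289161682129) dot [386.84498356 244.47161691  35.        ]
[365.1641791  268.41791045] ((438.6590881347656, -144.02572631835938), (48.429779052734375, 86.9368667602539), 65.15426635742188) dot [ 460.34605232 -153.82338263   55.        ]
[464.66216216 263.7972973 ] ((455.23541259765625, -397.24578857421875), (93.02959442138672, 53.78886795043945), 64.2802963256836) dot [ 467.99450357 -381.11489567   55.        ]
holder [517.83940583 354.9876824   20.        ] base [ 563.4427154  -271.63378898   40.        ] bottle [ 564.65213411 -383.48817471  115.        ] jar [639.72529387 373.47237329  43.        ]
```

View pics/crop1.png

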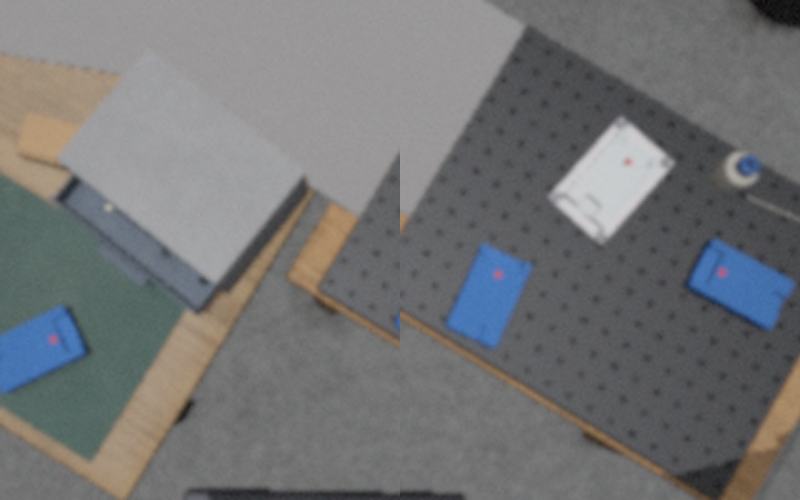

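View pics/wrist0.png

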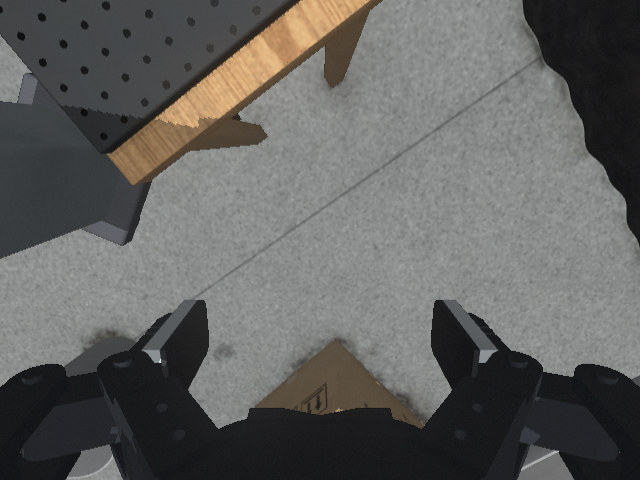

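The crop shows the base's red dot at (628,161), towards its upper right. The risers' dots are at (498,275) and (722,272), and riser C's is at (52,340). The wrist view shows the open fingers and the board's edge. I'll add a fit and move helper, then hover over the base.

```bash
cat >> h.py <<'E'
from scipy.optimize import minimize
def yaw(o): 
    m=R.from_quat(o['tcp_rot']).as_matrix(); return np.arctan2(m[1,0],m[0,0])
def go(x,y,z,ps,cur=None):
    """print tool-frame shift (cm) then turn to reach x,y,z,yaw; shift first, turn after"""
    o=env.get_obs(); p=np.array(o['tcp_pos']) if cur is None else np.array(cur[:3]); a=yaw(o) if cur is None else cur[3]
    d=np.array([x,y,z])-p; X=np.array([np.cos(a),np.sin(a)]); Y=np.array([np.sin(a),-np.cos(a)])
    t=-((ps-a+np.pi)%(2*np.pi)-np.pi)
    print('GO shift cm x %.2f y %.2f z %.2f | turn %.3f (or half-turn %.3f)'%(d[:2]@X/10,d[:2]@Y/10,-d[2]/10,t,t-np.sign(t)*np.pi),'from',p.round(1),round(a,4))
def box(x0,x1,y0,y1,z0,z1): return np.array([[x,y,z] for x in(x0,x1) for y in(y0,y1) for z in(z0,z1)],float)
RISER=[box(-46,46,-27,27,7,35)]
BASE=[box(-58,58,-37,37,0,8),box(-46,46,-27,27,8,20)]
FOOT=[box(-46,46,-27,27,7,25)]
def place(pts,x,y,z,a):
    c,s_=np.cos(a),np.sin(a); return pts@np.array([[c,s_,0],[-s_,c,0],[0,0,1]])+[x,y,z]
def sil(s,parts,q,z):
    m=np.zeros(s['img'].shape[:2],np.uint8)
    for b in parts:
        h=cv2.convexHull(w2px(s,place(b,q[0],q[1],z,q[2])).astype(np.float32))[:,0]
        cv2.fillConvexPoly(m,np.round(h*16).astype(np.int32),255,cv2.LINE_AA,4)
    return m/255.
def fit(s,mask,parts,q0,z,valid=None):
    v=np.ones(mask.shape) if valid is None else valid
    def c(q):
        q=np.array([q[0],q[1],q[2]/100]); m=sil(s,parts,q,z); return 1-(np.minimum(m,mask)*v).sum()/(np.maximum(m,mask)*v).sum()
    q=np.array([q0[0],q0[1],q0[2]*100.])
    for k in(10,4,1.5):
        r=minimize(c,q,method='Nelder-Mead',options=dict(initial_simplex=np.vstack([q]+[q+k*e for e in np.eye(3)]),xatol=.02,fatol=1e-5)); q=r.x
    return np.array([q[0],q[1],q[2]/100]),1-r.fun
def big(m,s,near,z):
    """keep the component nearest to world point near"""
    n,l,stt,cen=cv2.connectedComponentsWithStats(m.astype(np.uint8)); u=w2px(s,[[near[0],near[1],z]])[0]
    i=min((i for i in range(1,n) if stt[i,4]>150),key=lambda i:np.hypot(*(cen[i]-u))); m=(l==i).astype(np.uint8)
    c=cv2.findContours(m,0,2)[0]; cv2.drawContours(m,c,-1,1,-1); return m.astype(float)
def blue(s):
    h=cv2.cvtColor(s['img'],cv2.COLOR_RGB2HSV); b=((h[...,0]>98)&(h[...,0]<125)&(h[...,1]>130)&(h[...,2]>50)).astype(np.uint8)
    return cv2.morphologyEx(b,cv2.MORPH_CLOSE,np.ones((3,3)))
E
python3 - <<'E'
from h import *
s=snap('top')
for n,q,z in(('A',(439,-144,-.436),20),('B',(455,-397,1.122),20),('C',(376,261,-1.096),0)):
    print(n,fit(s,big(blue(s),s,q,z+20),RISER,q,z))
g=s['img'].astype(int); w=((g.min(2)>125)&(g.max(2)-g.min(2)<40)).astype(np.uint8)
m=big(w,s,(563,-272),40); print(m.sum()); print('base',fit(s,m,BASE,(563,-272,-.75),20))
print(px2w(s,[[421.2,214.4]],40))
go(563,-272,200,-.75)
E
```

```text
A (array([ 4.39526349e+02, -1.45017391e+02, -4.38722528e-01]), np.float64(0.8425843919505435))
B (array([ 457.58498475, -400.79282508,    1.10277713]), np.float64(0.8527660020309806))
C (array([377.57179531, 264.31503611,  -1.10855612]), np.float64(0.8573736294487267))
1324.0
base (array([ 564.14012418, -274.57350164,   -0.7150068 ]), np.float64(0.9581970234200672))
[[ 581.09644119 -290.2488522    40.        ]]
GO shift cm x 39.70 y -16.67 z 3.07 | turn 1.183 (or half-turn -1.959) from [ 272.5 -589.8  230.7] 0.4328
```

Emit:
play_rows(motion=[8.5,3.7,-1.55,0.3,0,8.5,3.7,-1.55,0.3,0,8.5,3.7,-1.55,0.3,0,8.5,3.7,-1.55,0.3,0,8.5,3.7,-1.55,0.3,0,8.5,3.7,-1.55,0.3,0,8.5,3.7,-1.55,0.3,0,8.5,3.7,-1.55,0.3,0,8.5,3.7,-1.55,0.3,0,8.5,3.7,-1.55,0.3,0])

```text
time: 1.08
tcp_pos: [544.5, -292.4, 201.2]
tcp_rot: [0.977, 0.215, 0.0, 0.0]
ft_force: [1.0, -1.0, -0.8]
gripper_width: 84.8
```

Emit:
play_rows(motion=[8.5,2.8,-1.0,0,0.115,8.5,0,0,0,0.115,8.5,0,0,0,0.115,8.5,0,0,0,0.115,8.5,0,0,0,0.115,8.5,0,0,0,0.115,8.5,0,0,0,0.115,8.5,0,0,0,0.115,8.5,0,0,0,0.115,8.5,0,0,0,0.115])

```text
time: 1.92
tcp_pos: [564.6, -273.3, 201.1]
tcp_rot: [0.935, -0.354, -0.0, -0.0]
ft_force: [1.0, 0.9, -0.4]
gripper_width: 84.7
```

Run:
```python
from h import *
st(); s=snap('wrist','w1.png')
```

```text
1.9167 [ 564.6 -273.3  201.1] yaw [[0.75, -0.662], [-0.662, -0.75], [-0.0, 0.0]] F [ 1.   0.9 -0.4] w 84.69113330205089
```

View pics/w1.png

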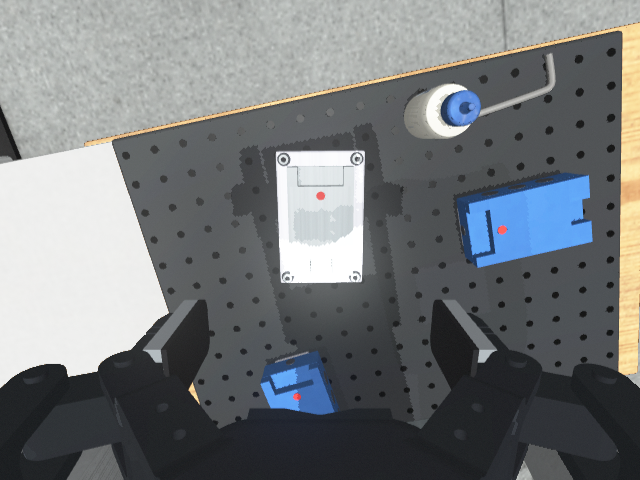

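The base is clear and nearly aligned, with its corners at (276,150), (364,150), (280,283) and (361,283) and the dot at (320,196). Riser B is at (527,222) and the bottle is behind it at (445,110). Riser A sits low at (300,385). Next: fit the base and B, then measure A from directly above it.

Run:
```python
from h import *
s=snap('wrist'); g=s['img'].astype(int)
w=((g.min(2)>135)&(g.max(2)-g.min(2)<50)); w|=(g[...,0]>150)&(g[...,1]<110)
w[:, :230]=0; w[:,400:]=0; w[:140]=0;w[290:]=0
m=big(cv2.morphologyEx(w.astype(np.uint8),cv2.MORPH_CLOSE,np.ones((7,7))),s,(564,-274),30); print(m.sum())
print('base',fit(s,m,BASE,(564,-274,-.715),20))
print('B',fit(s,big(blue(s),s,(457,-400),40),RISER,(457,-400,1.1),20))
go(439.5,-145,200,-.439)
```

```text
11298.0
base (array([ 562.24031395, -274.12333487,   -0.71387819]), np.float64(0.9616202277754669))
B (array([ 455.29946585, -401.02338052,    1.07676607]), np.float64(0.9191027571732967))
GO shift cm x -17.86 y -1.45 z 0.12 | turn -0.278 (or half-turn 2.864) from [ 564.6 -273.3  201.2] -0.7169
```

Emit:
play_rows(motion=[8.5,-3.57,-0.29,0,0,8.5,-3.57,-0.29,0,0,8.5,-3.57,-0.29,0,0,8.5,-3.57,-0.29,0,0,8.5,-3.57,-0.29,0,0,8.5,0,0,0,-0.093,8.5,0,0,0,-0.093,8.5,0,0,0,-0.092,8.5,0,0,0,0,8.5,0,0,0,0])

```text
time: 2.85
tcp_pos: [439.7, -145.1, 201.4]
tcp_rot: [0.976, -0.218, 0.0, 0.0]
ft_force: [-0.7, 0.0, -0.3]
gripper_width: 85.0
```

Run:
```python
from h import *
st(); s=snap('wrist','w2.png')
q,i=fit(s,big(blue(s),s,(439,-145),40),RISER,(439,-145,-.439),20); print(q,i)
go(q[0],q[1],24,q[2])
```

```text
2.85 [ 439.7 -145.1  201.4] yaw [[0.905, -0.426], [-0.426, -0.905], [0.0, -0.0]] F [-0.7  0.  -0.3] w 84.98167227823988
[ 4.37834880e+02 -1.45302282e+02 -4.09481372e-01] 0.9500291539322832
GO shift cm x -0.16 y 0.09 z 17.74 | turn -0.030 (or half-turn 3.111) from [ 439.7 -145.1  201.4] -0.44
```

Emit:
play_rows(motion=[8.5,-0.16,0.09,2.5,-0.03,8.5,0,0,3.0,0,8.5,0,0,3.0,0,8.5,0,0,3.0,0,8.5,0,0,3.0,0,8.5,0,0,2.2,0,8.5,0,0,1.04,0,8.5,0,0,0,0,5,0,0,0,0,5,0,0,0,0], newtons=40)

```text
time: 3.73
tcp_pos: [439.3, -146.0, 25.7]
tcp_rot: [0.979, -0.203, 0.001, 0.0]
ft_force: [0.2, 0.4, 0.4]
gripper_width: 63.5
```

Emit:
play_rows(motion=[5,0,0,0,0,5,0,0,0,0,5,0,0,0,0,5,0,0,0,0,5,0,0,0,0,5,0,0,0,0,5,0,0,0,0,5,0,0,0,0,5,0,0,0,0,5,0,0,0,0])

```text
time: 4.57
tcp_pos: [439.7, -146.0, 26.2]
tcp_rot: [0.979, -0.203, 0.002, 0.0]
ft_force: [-0.9, 0.2, 6.5]
gripper_width: 53.6
```

Run:
```python
from h import *
st(); s=snap('wrist','w3.png')
```

```text
4.5667 [ 439.7 -146.    26.2] yaw [[0.917, -0.398], [-0.398, -0.917], [0.004, 0.0]] F [-0.9  0.2  6.5] w 53.58795207379979
```

View pics/w3.png

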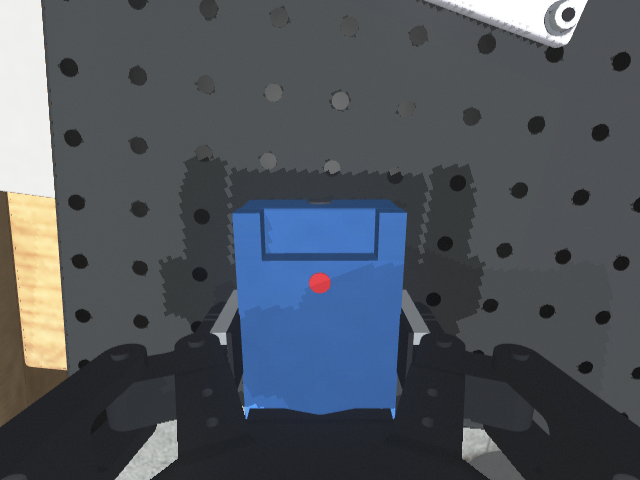

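The riser is gripped square in the jaws, spanning columns 234–406, with its dot at (320,283). Because its y in the grip is known, its apparent offset gives the camera's bias.

```bash
cat >> h.py <<'E'
def rel(q,o=None):
    o=o or env.get_obs(); a=yaw(o); d=np.array(q[:2])-np.array(o['tcp_pos'])[:2]
    return np.array([d@[np.cos(a),np.sin(a)],d@[np.sin(a),-np.cos(a)],q[2]-a]).round(3)
E
python3 - <<'E'
from h import *
s=snap('wrist'); v=np.ones((480,640)); v[400:]=0
m=big(blue(s),s,(438,-146),40)
for z in(18,20): q,i=fit(s,m,RISER,(438,-146,-.41),z,v); print(q,i,'rel',rel(q))
go(562.2,-274.1,120,-.714)
E
```

```text
[ 4.37322036e+02 -1.46065610e+02 -4.08835646e-01] 0.9898958412529463 rel [-2.173  0.957  0.   ]
[ 4.37599922e+02 -1.46215051e+02 -4.09464752e-01] 0.9840444313079679 rel [-1.858  0.984 -0.   ]
GO shift cm x 16.33 y 6.87 z -9.38 | turn 0.305 (or half-turn -2.837) from [ 439.7 -146.1   26.2] -0.4092
```

Emit:
play_rows(motion=[5,0,0,-1.0,0,5,0,0,-2.0,0,5,0,0,-3.0,0,5,0,0,-3.0,0,5,0,0,-3.0,0,5,0,0,0,0.1,5,0,0,0,0.105,5,0,0,0,0.1,5,0,0,0,0,5,0,0,0,0])

```text
time: 5.5
tcp_pos: [437.3, -145.0, 143.7]
tcp_rot: [0.937, -0.348, -0.0, -0.0]
ft_force: [0.9, -0.3, -2.3]
gripper_width: 53.8
```

Run:
```python
from h import *
st(); s=snap('wrist'); v=np.ones((480,640)); v[400:]=0
o=env.get_obs();p=o['tcp_pos']; m=big(blue(s),s,p,p[2]+10)
q,i=fit(s,m,RISER,(p[0],p[1],yaw(o)),p[2]-5,v); print(q,i,'rel',rel(q))
go(562.2,-274.1,120,-.714)
```

```text
5.5 [ 437.3 -145.   143.7] yaw [[0.757, -0.653], [-0.653, -0.757], [-0.001, 0.0]] F [ 0.9 -0.3 -2.3] w 53.83755909794263
[ 435.66139217 -144.87413414   -0.71187495] 0.9738588391015646 rel [-1.407  1.017 -0.   ]
GO shift cm x 17.88 y 1.62 z 2.37 | turn 0.002 (or half-turn -3.139) from [ 437.4 -145.   143.7] -0.7119
```

Emit:
play_rows(motion=[5,3.0,0.25,0,0,5,3.0,0.25,0,0,5,0,0,0,0,5,0,0,0,0,5,0,0,0,0,5,0,0,0,0,5,0,0,0,0,5,0,0,0,0,5,0,0,0,0,5,0,0,0,0])

```text
time: 6.38
tcp_pos: [479.8, -188.1, 144.1]
tcp_rot: [0.937, -0.349, 0.0, 0.0]
ft_force: [-0.8, 0.9, -2.0]
gripper_width: 53.5
```

Run:
```python
from h import *
st(); s=snap('wrist','w4.png'); g=s['img'].astype(int)
u=w2px(s,place(BASE[0],562.2,-274.1,20,-.714)); lo=u.min(0)-12; hi=u.max(0)+12; print(lo,hi)
w=((g.min(2)>135)&(g.max(2)-g.min(2)<50)); w|=(g[...,0]>150)&(g[...,1]<110)
yy,xx=np.mgrid[:480,:640]; w&=(xx>lo[0])&(xx<hi[0])&(yy>lo[1])&(yy<hi[1])
m=big(cv2.morphologyEx(w.astype(np.uint8),cv2.MORPH_CLOSE,np.ones((7,7))),s,(562,-274),30)
v=np.ones((480,640)); v[195:]=0
q,i=fit(s,m,BASE,(562,-274,-.714),20,v); print(q,i,'rel',rel(q))
```

```text
6.3833 [ 479.8 -188.1  144.1] yaw [[0.756, -0.655], [-0.655, -0.756], [0.0, -0.0]] F [-0.8  0.9 -2. ] w 53.51458315164086
[261.31223065 -67.46951653] [411.44242357 160.21142793]
[ 563.80932547 -274.52315128   -0.7083989 ] 0.974294335336238 rel [1.20015e+02 1.02870e+01 6.00000e-03]
```

View pics/w4.png

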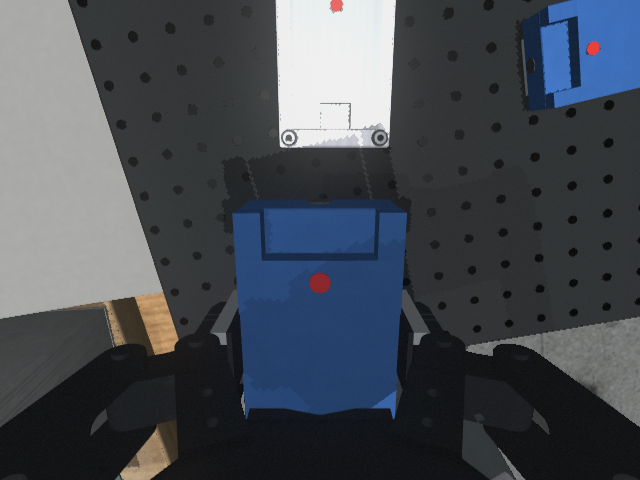

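Emit:
play_rows(motion=[5,3.0,0.24,0,0,5,3.0,0.24,0,0,5,3.0,0.25,0,0,5,3.08,0.25,2,0,5,0,0,3,0,5,0,0,2,0,5,0,0,1,0,5,0,0,0.6,0,5,0,0,0,0,5,0,0,0,0])

```text
time: 7.27
tcp_pos: [565.3, -275.0, 59.0]
tcp_rot: [0.937, -0.349, 0.001, 0.0]
ft_force: [-0.5, 0.4, -2.9]
gripper_width: 53.5
```

Run:
```python
from h import *
st(); s=snap('wrist','w5.png'); g=s['img']
cv2.imwrite('pics/w5c.png',cv2.resize(g[130:430,170:470],None,fx=2,fy=2)[:,:,::-1])
```

```text
7.2667 [ 565.3 -275.    59. ] yaw [[0.756, -0.655], [-0.655, -0.756], [0.002, -0.0]] F [-0.5  0.4 -2.9] w 53.48829142465087
```

View pics/w5c.png

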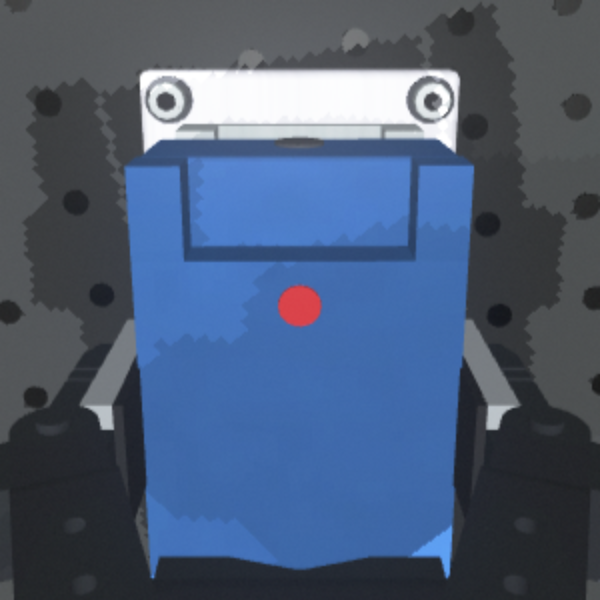

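Run:
```python
from h import *
s=snap('wrist'); 
for n,uv,z in(('flange+x 58',(319.5,165),28),('flange+x lower edge',(319.5,165),20),('riser top 46',(240,212.5),88),('riser top 46 hi',(240,212.5),86),('riser bottom front 46',(260,200.5),60),('pedestal 46',(275,192.5),40)):
    p=px2w(s,[uv],z)[0]; print(n,rel([p[0],p[1],0])[:2])
```

```text
flange+x 58 [55.318  1.067]
flange+x lower edge [54.781  1.071]
riser top 46 [ 44.895 -23.601]
riser top 46 hi [ 44.509 -24.031]
riser bottom front 46 [ 44.139 -21.704]
pedestal 46 [ 44.416 -18.237]
```

Emit:
play_rows(motion=[5,-0.06,0,0.3,0,5,0,0,0.3,0,5,0,0,0.3,0,5,0,0,0.3,0,5,0,0,0.2,0,5,0,0,0.2,0,5,0,0,0.2,0,5,0,0,0.1,0,5,0,0,0,0,5,0,0,0,0])

```text
time: 8.2
tcp_pos: [564.6, -274.6, 39.4]
tcp_rot: [0.937, -0.35, 0.0, 0.0]
ft_force: [-1.0, 2.0, 1.0]
gripper_width: 53.2
```

Emit:
play_rows(motion=[5,0,0,0.05,0,8.5,0,0,0,0,8.5,0,0,0,0,8.5,0,0,0,0,8.5,0,0,-1.0,0,8.5,0,0,-3,0,8.5,0,0,-4,0,8.5,0,0,-4,0,8.5,0,0,-4,0,8.5,0,0,0,0])

```text
time: 9.03
tcp_pos: [568.9, -277.1, 210.8]
tcp_rot: [0.937, -0.349, 0.009, 0.002]
ft_force: [1.5, -0.6, 1.0]
gripper_width: 85.0
```

Run:
```python
from h import *
st(); s=snap('wrist','w6.png')
m=big(blue(s),s,(564,-274),60); q0=(564,-274,-.714)
for z in(31,33,35,38,41): q,i=fit(s,m,RISER,q0,z); print(z,q.round(3),round(i,4),'rel',rel(q))
b=big(blue(s),s,(455,-401),40); q,i=fit(s,b,RISER,(455,-401,1.077),20); print('B',q,i)
go(455.5,-401,220,1.08)
```

```text
9.0333 [ 568.9 -277.1  210.8] yaw [[0.756, -0.655], [-0.655, -0.756], [0.018, -0.003]] F [ 1.5 -0.6  1. ] w 85.01690573591625
31 [ 562.221 -274.191   -0.71 ] 0.9508 rel [-5.417e+00  1.872e+00  5.000e-03]
33 [ 562.29  -274.091   -0.711] 0.9394 rel [-5.430e+00  1.751e+00  3.000e-03]
35 [ 562.558 -274.547   -0.697] 0.9273 rel [-4.929  1.921  0.017]
38 [ 562.264 -274.941   -0.712] 0.9089 rel [-4.893e+00  2.411e+00  2.000e-03]
41 [ 563.251 -274.094   -0.714] 0.8912 rel [-4.702  1.124  0.   ]
B [ 455.39618232 -400.80193989    1.08471582] 0.9176021866823767
GO shift cm x -0.30 y 16.76 z -1.33 | turn -1.794 (or half-turn 1.347) from [ 567.5 -276.3  206.7] -0.7142
```

View pics/w6.png

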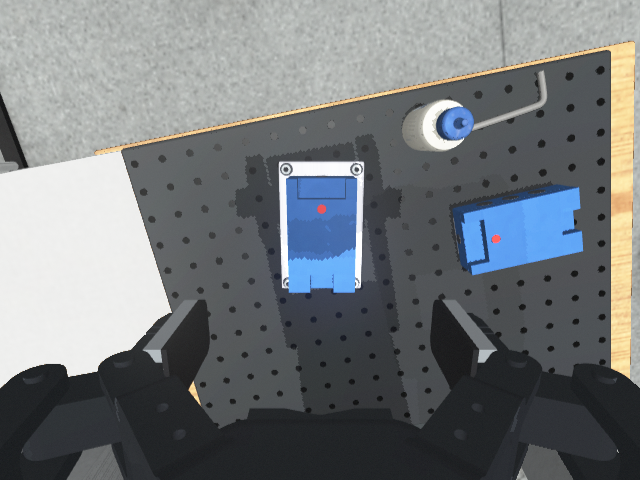

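The first riser is seated flush on the base, with its red dot at the same end as the base's (321,209). Next is riser B.

Emit:
play_rows(motion=[8.5,0,3.35,0.1,0,8.5,0,3.35,0.1,0,8.5,0,3.35,0.1,0,8.5,0,3.35,0.1,0,8.5,0,3.35,0.1,0,8.5,0,0,0,-0.12,8.5,0,0,0,-0.12,8.5,0,0,0,-0.12,8.5,0,0,0,-0.12,8.5,0,0,0,-0.12])

```text
time: 9.92
tcp_pos: [454.0, -400.7, 192.4]
tcp_rot: [0.999, -0.054, -0.001, -0.001]
ft_force: [0.1, -0.4, -0.3]
gripper_width: 84.9
```

Emit:
play_rows(motion=[8.5,0,0,0,-0.12,8.5,0,0,0,-0.12,8.5,0,0,0,-0.12,8.5,0,0,0,-0.12,8.5,0,0,0,-0.12,8.5,0,0,0,-0.12,8.5,0,0,0,-0.12,8.5,0,0,0,-0.12,8.5,0,0,0,-0.12,8.5,0,0,0,-0.12])

```text
time: 10.75
tcp_pos: [454.2, -400.6, 192.3]
tcp_rot: [0.855, 0.519, -0.0, -0.001]
ft_force: [-0.2, 0.5, 0.2]
gripper_width: 85.1
```

Run:
```python
from h import *
st(); s=snap('wrist','w7.png')
q,i=fit(s,big(blue(s),s,(455.4,-401),40),RISER,(455,-401,1.08),20); print(q,i,'rel',rel(q))
a=q[2]; X=np.array([np.cos(a),np.sin(a)]); Y=np.array([np.sin(a),-np.cos(a)])
t=q[:2]+1.5*X-0.9*Y; go(t[0],t[1],24,a)
```

```text
10.75 [ 454.2 -400.6  192.3] yaw [[0.461, 0.887], [0.887, -0.461], [0.001, -0.002]] F [-0.2  0.5  0.2] w 85.10981989647873
[ 455.62433643 -401.34799182    1.08599652] 0.8783831748422597 rel [-0.01   1.664 -0.009]
GO shift cm x 0.15 y 0.08 z 16.84 | turn 0.009 (or half-turn -3.132) from [ 454.1 -400.6  192.4] 1.0953
```

Emit:
play_rows(motion=[8.5,0.15,0.08,2.0,0.009,8.5,0,0,3.0,0,8.5,0,0,3.0,0,8.5,0,0,3.0,0,8.5,0,0,3.0,0,8.5,0,0,1.8,0,8.5,0,0,1.0,0,8.5,0,0,0,0,5,0,0,0,0,5,0,0,0,0], newtons=40)

```text
time: 11.63
tcp_pos: [457.0, -401.1, 27.2]
tcp_rot: [0.859, 0.512, 0.0, 0.001]
ft_force: [0.3, -1.3, 0.5]
gripper_width: 63.4
```

Emit:
play_rows(motion=[5,0,0,0,0,5,0,0,0,0,5,0,0,0,0,5,0,0,0,0,5,0,0,0,0,5,0,0,0,0,5,0,0,0,0,5,0,0,0,0,5,0,0,0,0,5,0,0,0,0])

```text
time: 12.47
tcp_pos: [457.3, -401.4, 27.8]
tcp_rot: [0.859, 0.513, 0.0, 0.002]
ft_force: [-0.7, 0.4, 5.6]
gripper_width: 52.8
```

```bash
cat >> h.py <<'E'
def held(parts=RISER,zo=6,rows=400,maskf=blue):
    o=st(); s=snap('wrist'); v=np.ones((480,640)); v[rows:]=0; p=o['tcp_pos']
    q,i=fit(s,big(maskf(s),s,p,p[2]+10),parts,(p[0],p[1],yaw(o)),p[2]-zo,v); print('held rel',rel(q),round(i,4))
E
python3 - <<'E'
from h import *
held()
E
```

```text
12.4667 [ 457.3 -401.4   27.8] yaw [[0.474, 0.88], [0.88, -0.474], [-0.001, 0.004]] F [-0.7  0.4  5.6] w 52.84905439532586
held rel [-0.623 -0.406  0.   ] 0.9129
```

Emit:
play_rows(motion=[5,0,0,-1.5,0,5,0,0,-3.0,0,5,0,0,-3.0,0,5,0,0,-3.0,0,5,0,0,-2.0,0,5,0,0,-1,0.12,5,0,0,0,0.12,5,0,0,0,0.12,5,0,0,0,0.12,5,0,0,0,0.12])

```text
time: 13.35
tcp_pos: [455.5, -399.5, 159.8]
tcp_rot: [0.972, 0.233, -0.0, -0.001]
ft_force: [-0.7, 0.4, -2.4]
gripper_width: 53.4
```

Emit:
play_rows(motion=[5,0,0,0,0.119,5,0,0,0,0.119,5,0,0,0,0.119,5,0,0,0,0.119,5,0,0,0,0.119,5,0,0,0,0.119,5,0,0,0,0.119,5,0,0,0,0.119,5,0,0,0,0.119,5,0,0,0,0.119])

```text
time: 14.18
tcp_pos: [455.5, -399.5, 159.6]
tcp_rot: [0.936, -0.352, -0.001, -0.0]
ft_force: [-0.4, -0.4, -3.1]
gripper_width: 53.3
```

```bash
cat >> h.py <<'E'
def blue(s):
    g=cv2.GaussianBlur(s['img'],(3,3),0).astype(int); b=((g[...,2]>g[...,0]*1.6+8)&(g[...,2]>g[...,1]*1.12)).astype(np.uint8)
    return cv2.morphologyEx(b,cv2.MORPH_CLOSE,np.ones((3,3)))
E
python3 - <<'E'
from h import *
held(zo=7.8); held(zo=6)
go(564.6,-274.6,110,-.714)
E
```

```text
14.1833 [ 455.5 -399.5  159.6] yaw [[0.752, -0.659], [-0.659, -0.752], [-0.002, -0.0]] F [-0.4 -0.4 -3.1] w 53.28066614774604
held rel [0.167 1.014 0.012] 0.9818
14.2333 [ 455.5 -399.5  159.6] yaw [[0.75, -0.662], [-0.661, -0.75], [-0.002, -0.0]] F [-0.4 -0.6 -2.8] w 53.18327733364703
held rel [ 0.413  0.846 -0.003] 0.9672
GO shift cm x 0.07 y -16.58 z 4.96 | turn 0.001 (or half-turn -3.141) from [ 455.6 -399.6  159.6] -0.7131
```

Emit:
play_rows(motion=[5,-0.03,-3.32,0,0,5,-0.02,-3.32,0,0,5,-0.02,-3.32,0,0,5,-0.02,-3.32,0,0,5,-0.02,-3.3,1,0,5,0,0,3,0,5,0,0,2,0,5,0,0,1.2,0,5,0,0,0,0,5,0,0,0,0])

```text
time: 15.12
tcp_pos: [563.1, -273.9, 87.8]
tcp_rot: [0.937, -0.349, -0.001, -0.0]
ft_force: [0.7, -1.1, -2.7]
gripper_width: 53.7
```

Run:
```python
from h import *
st(); s=snap('wrist','w8.png'); g=s['img']
go(564.6,-274.6,69,-.714)
cv2.imwrite('pics/w8c.png',cv2.resize(g[130:430,170:470],None,fx=2,fy=2)[:,:,::-1])
```

```text
15.1167 [ 563.1 -273.9   87.8] yaw [[0.757, -0.654], [-0.654, -0.757], [-0.002, 0.0]] F [ 0.7 -1.1 -2.7] w 53.74313589069808
GO shift cm x 0.05 y -0.04 z 2.03 | turn 0.001 (or half-turn -3.140) from [ 564.  -274.6   89.3] -0.7129
```

View pics/w8c.png

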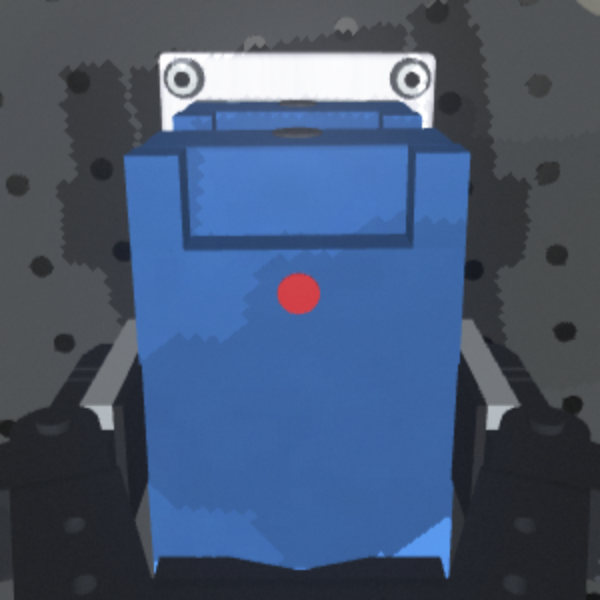

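Emit:
play_rows(motion=[5,-0.11,0,0.3,0,5,0,0,0.3,0,5,0,0,0.3,0,5,0,0,0.3,0,5,0,0,0.2,0,5,0,0,0.2,0,5,0,0,0.2,0,5,0,0,0.1,0,5,0,0,0,0,5,0,0,0,0])

```text
time: 16.0
tcp_pos: [562.9, -273.2, 69.4]
tcp_rot: [0.937, -0.349, -0.0, -0.0]
ft_force: [0.6, 0.7, -3.7]
gripper_width: 53.2
```

Emit:
play_rows(motion=[5,0,0,0.05,0,5,0,0,0,0,5,0,0,0,0,5,0,0,0,0,5,0,0,0,0,5,0,0,0,0,5,0,0,0,0,5,0,0,0,0,5,0,0,0,0,5,0,0,0,0])

```text
time: 16.83
tcp_pos: [562.8, -273.2, 68.9]
tcp_rot: [0.937, -0.349, -0.0, -0.0]
ft_force: [-0.2, 1.0, -3.3]
gripper_width: 53.2
```

Emit:
play_rows(motion=[5,0,0,0.06,0,5,0,0,0.06,0,5,0,0,0,0,5,0,0,0,0,5,0,0,0,0,5,0,0,0,0,5,0,0,0,0,5,0,0,0,0,5,0,0,0,0,5,0,0,0,0])

```text
time: 17.67
tcp_pos: [563.0, -273.3, 68.9]
tcp_rot: [0.937, -0.349, 0.0, 0.0]
ft_force: [-3.7, 2.5, 5.0]
gripper_width: 53.2
```

Emit:
play_rows(motion=[8.5,0,0,0,0,8.5,0,0,0,0,8.5,0,0,0,0,8.5,0,0,-1.0,0,8.5,0,0,-3,0,8.5,0,0,-4,0,8.5,0,0,-4,0,8.5,0,0,-4,0,8.5,0,0,0,0,8.5,0,0,0,0])

```text
time: 18.5
tcp_pos: [564.8, -274.3, 233.1]
tcp_rot: [0.937, -0.349, 0.004, 0.001]
ft_force: [-0.1, -0.1, -0.2]
gripper_width: 84.9
```

Run:
```python
from h import *
st(); s=snap('wrist','w9.png')
m=big(blue(s),s,(564,-274),80); q0=(564,-274,-.714)
ST=[box(-46,46,-27,27,0,63)]
for z in(30,33,36): q,i=fit(s,m,ST,q0,z); print(z,q.round(3),round(i,4),'rel',rel(q))
go(380,264,200,-1.1)
t=snap('top','t2.png')
q,i=fit(t,big(blue(t),t,(377,264),20),RISER,(377,264,-1.1),0);print('C',q,i)
```

```text
18.5 [ 564.8 -274.3  233.1] yaw [[0.756, -0.654], [-0.654, -0.756], [0.009, -0.002]] F [-0.1 -0.1 -0.2] w 84.86325658191548
30 [ 561.737 -273.896   -0.701] 0.9636 rel [-1.089  1.375  0.012]
33 [ 562.171 -274.227   -0.698] 0.9471 rel [-0.544  1.342  0.015]
36 [ 561.997 -274.371   -0.709] 0.9292 rel [-0.581  1.565  0.004]
GO shift cm x -49.04 y -28.65 z 2.98 | turn 0.387 (or half-turn -2.755) from [ 563.5 -273.6  229.8] -0.7132
C [376.53765929 266.03737586  -1.08270571] 0.923261866297732
```

View pics/w9.png

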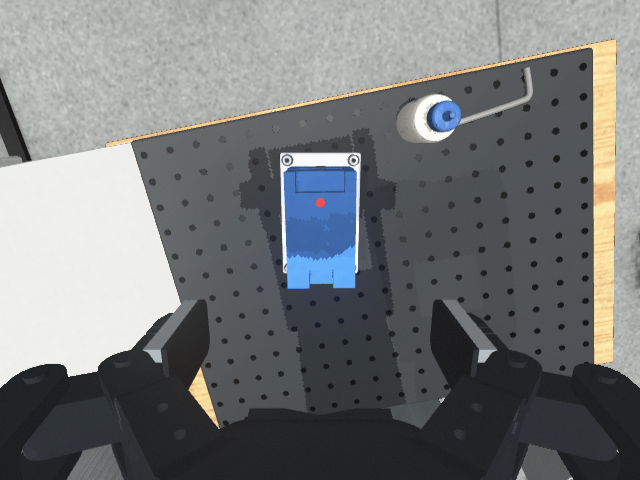

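Both risers are stacked flush, with the dot at (320,203). Now riser C, taken with a half-turned tool because of the wrist range.

Emit:
play_rows(motion=[8.5,-3.53,-2.04,0,0,8.5,-3.53,-2.04,0,0,8.5,-3.53,-2.04,0,0,8.5,-3.53,-2.04,0,0,8.5,-3.53,-2.04,0,0,8.5,-3.53,-2.04,0,0,8.5,-3.53,-2.04,0,0,8.5,-3.53,-2.04,0,0,8.5,-3.53,-2.04,0,0,8.5,-3.53,-2.04,0,0])

```text
time: 19.43
tcp_pos: [427.1, 113.3, 225.3]
tcp_rot: [0.937, -0.349, -0.002, 0.001]
ft_force: [0.3, -0.0, 0.3]
gripper_width: 84.6
```

Emit:
play_rows(motion=[8.5,-3.53,-2.04,0,0,8.5,-3.53,-2.04,0,0,8.5,-3.53,-2.04,0,0,8.5,-3.53,-2.04,0,0,8.5,0,0,2.5,-0.115,8.5,0,0,2.5,-0.115,8.5,0,0,0,-0.115,8.5,0,0,0,-0.115,8.5,0,0,0,-0.115,8.5,0,0,0,-0.115])

```text
time: 20.27
tcp_pos: [374.4, 265.4, 174.9]
tcp_rot: [1.0, -0.009, -0.002, 0.001]
ft_force: [0.6, 0.3, -0.1]
gripper_width: 84.9
```

Emit:
play_rows(motion=[8.5,0,0,0,-0.116,8.5,0,0,0,-0.116,8.5,0,0,0,-0.116,8.5,0,0,0,-0.116,8.5,0,0,0,-0.116,8.5,0,0,0,-0.116,8.5,0,0,0,-0.116,8.5,0,0,0,-0.116,8.5,0,0,0,-0.116,8.5,0,0,0,-0.116])

```text
time: 21.1
tcp_pos: [374.6, 265.4, 175.1]
tcp_rot: [0.841, 0.541, -0.002, -0.0]
ft_force: [0.4, 0.2, 0.0]
gripper_width: 85.1
```

Emit:
play_rows(motion=[8.5,0,0,0,-0.115,8.5,0,0,0,-0.115,8.5,0,0,0,-0.115,8.5,0,0,0,-0.115,8.5,0,0,0,-0.115,8.5,0,0,0,-0.115,8.5,0,0,0,-0.115,8.5,0,0,0,-0.115,8.5,0,0,0,0,8.5,0,0,0,0])

```text
time: 21.93
tcp_pos: [375.0, 265.5, 175.8]
tcp_rot: [0.517, 0.856, -0.002, -0.001]
ft_force: [1.0, 0.1, -0.1]
gripper_width: 85.2
```

Run:
```python
from h import *
st(); s=snap('wrist','w10.png'); print(env.get_obs()['joints'])
for z in (0,2):
    q,i=fit(s,big(blue(s),s,(376.5,266),20),RISER,(376.5,266,-1.083+np.pi),z); print(q,i,'rel',rel(q))
a=q[2]; X=np.array([np.cos(a),np.sin(a)]); Y=np.array([np.sin(a),-np.cos(a)])
t=q[:2]+1.5*X-0.9*Y; go(t[0],t[1],6,a)
```

```text
21.9333 [375.  265.5 175.8] yaw [[-0.465, 0.886], [0.886, 0.465], [-0.0, -0.004]] F [ 1.   0.1 -0.1] w 85.18417863899784
[ 4.99270065e-01 -2.71152088e-01  2.11709164e+00 -4.32533908e-06
  1.29844520e+00  1.59937236e-02]
[375.67112113 263.63280024   2.05148338] 0.9569223740710062 rel [-2.021 -0.509 -0.003]
[375.37821661 264.12235894   2.0504549 ] 0.947057876706551 rel [-1.452 -0.541 -0.004]
GO shift cm x 0.01 y -0.14 z 17.02 | turn 0.004 (or half-turn -3.138) from [375.2 265.7 176.2] 2.0541
```

Emit:
play_rows(motion=[8.5,-0.03,-0.14,2.0,0.003,8.5,0,0,3.0,0,8.5,0,0,3.0,0,8.5,0,0,3.0,0,8.5,0,0,3.0,0,8.5,0,0,1.8,0,8.5,0,0,1.1,0,8.5,0,0,0,0,5,0,0,0,0,5,0,0,0,0], newtons=40)

```text
time: 22.82
tcp_pos: [376.0, 265.8, 10.2]
tcp_rot: [0.518, 0.856, 0.001, 0.001]
ft_force: [0.1, 0.2, 0.0]
gripper_width: 63.4
```

Emit:
play_rows(motion=[5,0,0,0,0,5,0,0,0,0,5,0,0,0,0,5,0,0,0,0,5,0,0,0,0,5,0,0,0,0,5,0,0,0,0,5,0,0,0,0,5,0,0,0,0,5,0,0,0,0])

```text
time: 23.65
tcp_pos: [376.4, 266.0, 10.7]
tcp_rot: [0.518, 0.856, 0.002, 0.001]
ft_force: [-0.8, -0.2, 7.1]
gripper_width: 53.5
```

Run:
```python
from h import *
held(zo=7)
```

```text
23.65 [376.4 266.   10.7] yaw [[-0.464, 0.886], [0.886, 0.464], [0.0, 0.004]] F [-0.8 -0.2  7.1] w 53.54385796293419
held rel [-1.388e+00 -9.500e-01 -1.000e-03] 0.9719
```

Emit:
play_rows(motion=[5,0,0,-1.5,0,5,0,0,-3.0,0,5,0,0,-4.0,0,5,0,0,-4.0,0,5,0,0,-4.0,0,5,0,0,-2.5,0,5,0,0,0,0,5,0,0,0,0,5,0,0,0,0,5,0,0,0,0])

```text
time: 24.53
tcp_pos: [373.3, 264.4, 195.8]
tcp_rot: [0.518, 0.856, -0.002, -0.001]
ft_force: [0.5, -0.3, -3.5]
gripper_width: 53.3
```

Run:
```python
from h import *
held(zo=7);held(zo=8.5)
go(564.6,-274.6,190,-.714+np.pi)
```

```text
24.5333 [373.3 264.4 195.8] yaw [[-0.464, 0.886], [0.886, 0.464], [-0.0, -0.005]] F [ 0.5 -0.3 -3.5] w 53.288381722034806
held rel [-1.394e+00 -8.540e-01  1.000e-03] 0.971
24.5833 [373.4 264.4 195.8] yaw [[-0.464, 0.886], [0.886, 0.464], [-0.0, -0.005]] F [-0.1  0.3 -2.6] w 53.32408319318748
held rel [-1.606e+00 -1.056e+00 -1.000e-03] 0.9826
GO shift cm x -56.61 y -8.13 z 0.61 | turn -0.374 (or half-turn 2.768) from [373.7 264.5 196.1] 2.0538
```

Emit:
play_rows(motion=[5,-4.02,-0.59,-0.2,0,5,-4.02,-0.59,-0.2,0,5,-4.02,-0.59,-0.2,0,5,-4.02,-0.59,-0.2,0,5,-4.02,-0.59,-0.2,0,5,-4.02,-0.59,-0.2,0,5,-4.02,-0.59,-0.2,0,5,-4.02,-0.59,0,0,5,-4.02,-0.59,0,0,5,-4.02,-0.59,0,0])

```text
time: 25.47
tcp_pos: [508.9, -120.2, 211.2]
tcp_rot: [0.518, 0.856, -0.0, -0.001]
ft_force: [1.2, 0.4, -2.2]
gripper_width: 53.3
```

Emit:
play_rows(motion=[5,-4.03,-0.58,0,0,5,-4.03,-0.58,0,0,5,-4.03,-0.58,0,0,5,-4.03,-0.58,0,0,5,0,0,0,-0.094,5,0,0,2,-0.094,5,0,0,3,-0.094,5,0,0,2,-0.092,5,0,0,0,0,5,0,0,0,0])

```text
time: 26.3
tcp_pos: [562.1, -270.9, 139.7]
tcp_rot: [0.351, 0.937, 0.001, -0.003]
ft_force: [0.5, 0.5, -1.3]
gripper_width: 53.5
```

Run:
```python
from h import *
st(); go(562.4,-272.8,110,-.714+np.pi); held(zo=8); go(562.4,-272.8,110,-.714+np.pi)
```

```text
26.3 [ 562.1 -270.9  139.7] yaw [[-0.754, 0.657], [0.657, 0.754], [0.006, -0.001]] F [ 0.5  0.5 -1.3] w 53.512200677092814
GO shift cm x -0.15 y -0.12 z 2.97 | turn -0.002 (or half-turn 3.139) from [ 562.1 -270.9  139.7] 2.4254
26.3 [ 562.1 -270.9  139.7] yaw [[-0.754, 0.657], [0.657, 0.754], [0.006, -0.001]] F [ 0.5  0.5 -1.3] w 53.512200677092814
held rel [ 3.357e+00 -1.246e+00  1.000e-03] 0.965
GO shift cm x 0.00 y -0.16 z 3.21 | turn -0.002 (or half-turn 3.140) from [ 563.4 -271.6  142.1] 2.4256
```

Emit:
play_rows(motion=[5,0,-0.15,1.0,0,5,0,0,1.2,0,5,0,0,0,0,5,0,0,0,0,5,0,0,0,0,5,0,0,0,0,5,0,0,0,0,5,0,0,0,0,5,0,0,0,0,5,0,0,0,0])

```text
time: 27.18
tcp_pos: [562.7, -273.0, 120.9]
tcp_rot: [0.349, 0.937, -0.0, 0.0]
ft_force: [-0.0, -0.6, -2.5]
gripper_width: 53.2
```

Run:
```python
from h import *
held(zo=8.5); s=snap('wrist','w11.png'); go(562.4,-272.8,97.5,-.714+np.pi)
cv2.imwrite('pics/w11c.png',cv2.resize(s['img'][130:430,170:470],None,fx=2,fy=2)[:,:,::-1])
```

```text
27.1833 [ 562.7 -273.   120.9] yaw [[-0.756, 0.655], [0.655, 0.756], [-0.0, 0.0]] F [-0.  -0.6 -2.5] w 53.18957493579244
held rel [ 1.419e+00 -9.930e-01 -1.000e-03] 0.972
GO shift cm x 0.03 y -0.01 z 2.33 | turn 0.000 (or half-turn -3.141) from [ 562.7 -272.9  120.8] 2.4278
```

View pics/w11c.png

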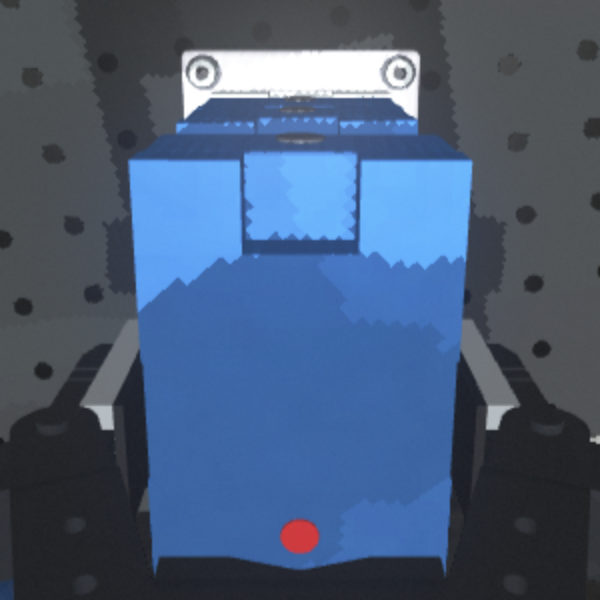

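Emit:
play_rows(motion=[5,0.02,-0.04,0.3,0,5,0,0,0.3,0,5,0,0,0.3,0,5,0,0,0.3,0,5,0,0,0.2,0,5,0,0,0.2,0,5,0,0,0.2,0,5,0,0,0.1,0,5,0,0,0.1,0,5,0,0,0,0])

```text
time: 28.12
tcp_pos: [562.2, -273.1, 100.5]
tcp_rot: [0.349, 0.937, 0.0, -0.0]
ft_force: [-0.2, -0.2, -2.8]
gripper_width: 53.5
```

Emit:
play_rows(motion=[5,0,0,0.05,0,5,0,0,0,0,5,0,0,0,0,5,0,0,0,0,5,0,0,0,0,5,0,0,0,0,5,0,0,0,0,5,0,0,0,0,5,0,0,0,0,5,0,0,0,0])

```text
time: 28.95
tcp_pos: [562.2, -273.1, 100.2]
tcp_rot: [0.349, 0.937, 0.0, 0.0]
ft_force: [0.6, 0.3, -3.5]
gripper_width: 53.2
```

Emit:
play_rows(motion=[5,0,0,0.06,0,5,0,0,0.06,0,5,0,0,0,0,5,0,0,0,0,5,0,0,0,0,5,0,0,0,0,5,0,0,0,0,5,0,0,0,0,5,0,0,0,0,5,0,0,0,0])

```text
time: 29.78
tcp_pos: [562.2, -273.1, 99.1]
tcp_rot: [0.349, 0.937, 0.0, -0.0]
ft_force: [-1.0, 0.0, -2.8]
gripper_width: 53.3
```

Emit:
play_rows(motion=[5,0,0,0.05,0,5,0,0,0,0,5,0,0,0,0,5,0,0,0,0,5,0,0,0,0,5,0,0,0,0,5,0,0,0,0,5,0,0,0,0,5,0,0,0,0,5,0,0,0,0])

```text
time: 30.62
tcp_pos: [562.2, -273.1, 98.5]
tcp_rot: [0.349, 0.937, -0.0, 0.0]
ft_force: [0.5, -0.3, -3.1]
gripper_width: 53.3
```

Emit:
play_rows(motion=[5,0,0,0.06,0,5,0,0,0,0,5,0,0,0,0,5,0,0,0,0,5,0,0,0,0,5,0,0,0.06,0,5,0,0,0,0,5,0,0,0,0,5,0,0,0,0,5,0,0,0,0])

```text
time: 31.45
tcp_pos: [562.3, -273.1, 97.6]
tcp_rot: [0.349, 0.937, -0.0, 0.0]
ft_force: [0.3, -0.0, -1.0]
gripper_width: 53.5
```

Emit:
play_rows(motion=[5,0,0,0.03,0,5,0,0,0,0,8.5,0,0,0,0,8.5,0,0,0,0,8.5,0,0,0,0,8.5,0,0,-1,0,8.5,0,0,-4,0,8.5,0,0,-4,0,8.5,0,0,-4,0,8.5,0,0,0,0])

```text
time: 32.28
tcp_pos: [566.4, -275.5, 239.4]
tcp_rot: [0.349, 0.937, -0.002, 0.009]
ft_force: [0.9, -0.6, 2.3]
gripper_width: 84.9
```

Run:
```python
from h import *
o=st(); s=snap('wrist'); m=big(blue(s),s,(564,-274),90)
ST=[box(-46,46,-27,27,0,91)]
q,i=fit(s,m,ST,(563,-274,-.714),33); print('stack',q,i)
t=snap('top'); g=t['img'][205:265,145:200].astype(int)
red=(g[...,0]>g[...,1]+40)&(g[...,0]>g[...,2]+40); ys,xs=np.nonzero(red); print('reds',[(x+145,y+205) for x,y in zip(xs,ys)])
br=(g.min(2)>140); n,l,stt,c=cv2.connectedComponentsWithStats(br.astype(np.uint8)); 
for i in range(1,n):
    if stt[i,4]>3: print(stt[i,4],c[i]+[145,205],px2w(t,[c[i]+[145,205]],45)[0])
if len(xs): print('dot',px2w(t,[[xs.mean()+145,ys.mean()+205]],27)[0])
w=px2w(t,[(150,52),(305,178),(60,160),(212,285)]/np.array(2.5)+[190,150],168); print('cab corners',w.round())
```

```text
32.2833 [ 566.4 -275.5  239.4] yaw [[-0.756, 0.655], [0.655, 0.756], [-0.018, 0.003]] F [ 0.9 -0.6  2.3] w 84.8908645952243
stack [ 562.15442565 -274.83623368   -0.7139665 ] 0.9248722214933985
reds [(np.int64(160), np.int64(231)), (np.int64(161), np.int64(231)), (np.int64(162), np.int64(231)), (np.int64(160), np.int64(232)), (np.int64(161), np.int64(232)), (np.int64(162), np.int64(232)), (np.int64(163), np.int64(232)), (np.int64(160), np.int64(233)), (np.int64(161), np.int64(233)), (np.int64(162), np.int64(233)), (np.int64(163), np.int64(233)), (np.int64(161), np.int64(234)), (np.int64(162), np.int64(234))]
32 [159.71875 224.53125] [538.61244576 380.3471698   45.        ]
28 [153.42857143 255.89285714] [457.94215133 391.40031393  45.        ]
dot [520.61491683 380.59839342  27.        ]
cab corners [[654. 137. 168.]
 [538. -11. 168.]
 [550. 217. 168.]
 [437.  72. 168.]]
```

The holder has been knocked: its guides are now at (160,225) and (153,256). I'll go to its new pose.

Run:
```python
from h import *
st(); go(498,386,180,3.005)
```

```text
32.3833 [ 563.7 -273.9  231.4] yaw [[-0.756, 0.655], [0.655, 0.756], [-0.007, 0.001]] F [-0.5  0.3 -0.4] w 85.33687977368524
GO shift cm x 48.17 y 45.59 z 5.14 | turn -0.577 (or half-turn 2.564) from [ 563.7 -273.9  231.4] 2.4279
```

Emit:
play_rows(motion=[8.5,2.83,2.68,0,0,8.5,2.83,2.68,0,0,8.5,2.83,2.68,0,0,8.5,2.83,2.68,0,0,8.5,2.83,2.68,0,0,8.5,2.83,2.68,0,0,8.5,2.83,2.68,0,0,8.5,2.83,2.68,0,0,8.5,2.83,2.68,0,0,8.5,2.83,2.68,0,0])

```text
time: 33.22
tcp_pos: [522.2, 116.5, 225.2]
tcp_rot: [0.349, 0.937, -0.001, -0.001]
ft_force: [1.0, -0.2, 0.5]
gripper_width: 85.2
```

Emit:
play_rows(motion=[8.5,2.83,2.68,0,0,8.5,2.83,2.68,0,0,8.5,2.83,2.68,0,0,8.5,2.83,2.68,0,0,8.5,2.83,2.68,0,0,8.5,2.83,2.68,0,0,8.5,2.83,2.68,0,0,8.5,0,0,2.5,-0.115,8.5,0,0,2.5,-0.115,8.5,0,0,0,-0.115])

```text
time: 34.05
tcp_pos: [492.7, 384.9, 168.6]
tcp_rot: [0.18, 0.984, -0.005, -0.005]
ft_force: [-1.4, -0.6, -1.7]
gripper_width: 85.4
```

Emit:
play_rows(motion=[8.5,0,0,0,-0.116,8.5,0,0,0,-0.116,8.5,0,0,0,0,8.5,0,0,0,0,8.5,0,0,0,0,8.5,0,0,0,0,8.5,0,0,0,0,8.5,0,0,0,0,8.5,0,0,0,0,8.5,0,0,0,0])

```text
time: 34.88
tcp_pos: [496.9, 386.3, 177.1]
tcp_rot: [0.069, 0.998, 0.0, 0.0]
ft_force: [-0.6, 0.2, -0.5]
gripper_width: 84.8
```

Run:
```python
from h import *
st(); s=snap('wrist','w12.png'); print(w2px(s,[[498,386,20]]))
```

```text
34.8833 [496.9 386.3 177.1] yaw [[-0.991, 0.137], [0.137, 0.991], [-0.0, 0.0]] F [-0.6  0.2 -0.5] w 84.82175698188207
[[320.54093662 225.31111993]]
```

View pics/w12.png

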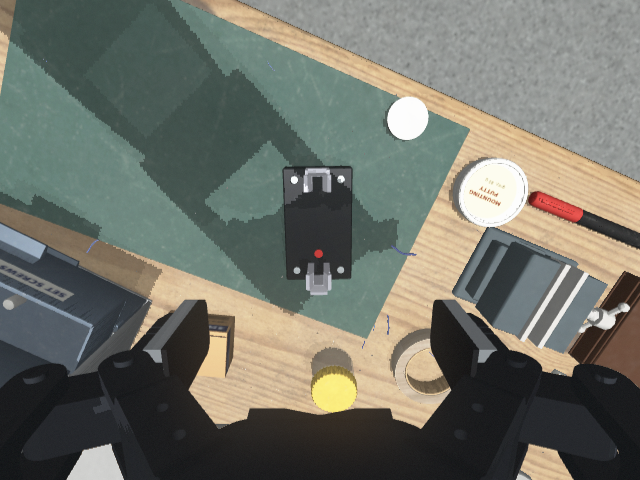

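The holder foot has corners at (284,167), (351,167), (287,279) and (351,278), with the dot at (318,254) at the +x end. The jar at (333,388) and the carton at (220,345) are clear of the fingers.

```bash
cat >> h.py <<'E'
def dark(s,th=48):
    g=cv2.GaussianBlur(s['img'],(3,3),0).astype(int); return ((g.max(2)<th)).astype(np.uint8)
E
python3 - <<'E'
from h import *
s=snap('wrist'); g=s['img']; print([g[200,c].tolist() for c in(275,282,290,300,345,356,365)])
for th in(45,55):
    m=dark(s,th); m[:155]=0; m[292:]=0; m[:,:270]=0; m[:,362:]=0
    m=cv2.morphologyEx(m,cv2.MORPH_CLOSE,np.ones((9,9)))
    m=big(m,s,(498,386),20); v=np.ones((480,640)); v[:,300:335]=0
    q,i=fit(s,m,FOOT,(498,386,3.005),2,v); print(m.sum(),q,i,'rel',rel(q))
w=px2w(s,[(284,167),(351,167),(351,278),(287,279)],27); print(w.mean(0),'rel',rel([*w.mean(0)[:2],3.005]))
d=w[0]+w[1]-w[2]-w[3]; print(np.arctan2(d[1],d[0]))
E
```

```text
[[99, 123, 116], [101, 124, 117], [84, 87, 91], [45, 47, 48], [43, 46, 46], [71, 89, 84], [107, 133, 124]]Traceback (most recent call last):
  File "<stdin>", line 6, in <module>
  File "h.py", line 52, in big
    i=min((i for i in range(1,n) if stt[i,4]>150),key=lambda i:np.hypot(*(cen[i]-u))); m=(l==i).astype(np.uint8)
ValueError: min() iterable argument is empty
```

```bash
cat >> h.py <<'E'
def dark(s):
    g=cv2.GaussianBlur(s['img'],(3,3),0).astype(int); return ((g.max(2)<100)&(g.max(2)-g.min(2)<9)).astype(np.uint8)
E
python3 - <<'E'
from h import *
s=snap('wrist')
m=dark(s); m[:155]=0; m[292:]=0; m[:,:270]=0; m[:,362:]=0
m=big(cv2.morphologyEx(m,cv2.MORPH_CLOSE,np.ones((9,9))),s,(498,386),20); v=np.ones((480,640)); v[:,300:337]=0
q,i=fit(s,m,FOOT,(498,386,3.005),2,v); print(m.sum(),q,i,'rel',rel(q))
w=px2w(s,[(284,167),(351,167),(351,278),(287,279)],27); print(w.mean(0),'rel',rel([*w.mean(0)[:2],3.005]))
d=w[0]+w[1]-w[2]-w[3]; print(np.arctan2(d[1],d[0]))
q[:2]+=[.7,.7]; X=np.array([np.cos(q[2]),np.sin(q[2])])
go(q[0],q[1],7,q[2])
E
```

```text
7481.0 [496.47446313 383.83051716   3.01613677] 0.9242919297229873 rel [ 0.046 -2.475  0.011]
[495.87620591 384.44357732  27.        ] rel [ 0.723 -1.949  0.   ]
3.0165834043331876
GO shift cm x -0.06 y -0.17 z 17.01 | turn -0.011 (or half-turn 3.130) from [496.9 386.3 177.1] 3.0047
```

Emit:
play_rows(motion=[8.5,-0.06,-0.17,2.0,-0.011,8.5,0,0,2.5,0,8.5,0,0,2.5,0,8.5,0,0,2.5,0,8.5,0,0,2.5,0,8.5,0,0,2.0,0,8.5,0,0,1.5,0,8.5,0,0,1.0,0,8.5,0,0,0.3,0,8.5,0,0,0,0], newtons=40)

```text
time: 35.87
tcp_pos: [497.1, 384.5, 8.6]
tcp_rot: [0.063, 0.998, -0.0, -0.0]
ft_force: [-0.1, 0.3, -0.0]
gripper_width: 85.0
```

Run:
```python
from h import *
st(); s=snap('wrist')
g=s['img'].astype(int); p=px2w
red=(g[...,0]>g[...,1]+60)&(g[...,0]>g[...,2]+60); red[:120]=0; red[:,:250]=0; red[:,400:]=0
ys,xs=np.nonzero(red); print(xs.mean(),ys.mean(),len(xs)); w=px2w(s,[[xs.mean(),ys.mean()]],27)[0]; print('dot rel',rel([w[0],w[1],0]))
```

```text
35.8667 [497.1 384.5   8.6] yaw [[-0.992, 0.125], [0.125, 0.992], [0.001, -0.0]] F [-0.1  0.3 -0. ] w 85.01667095235936
320.5813008130081 383.1951219512195 246
dot rel [-22.176  -0.984  -3.016]
```

Emit:
play_rows(motion=[8.5,0,0,0.25,0,5,0,0,0,0,5,0,0,0,0,5,0,0,0,0,5,0,0,0,0,5,0,0,0,0,5,0,0,0,0,5,0,0,0,0,5,0,0,0,0,5,0,0,0,0], newtons=45)

```text
time: 36.75
tcp_pos: [497.9, 385.0, 7.7]
tcp_rot: [0.063, 0.998, 0.001, 0.001]
ft_force: [-2.0, -0.5, 5.8]
gripper_width: 52.9
```

Emit:
play_rows(motion=[5,0,0,0,0,5,0,0,0,0,5,0,0,0,0,5,0,0,0,0,5,0,0,0,0,5,0,0,0,0,5,0,0,0,0,5,0,0,0,0,5,0,0,0,0,5,0,0,0,0])

```text
time: 37.58
tcp_pos: [497.9, 385.0, 7.7]
tcp_rot: [0.063, 0.998, 0.001, 0.001]
ft_force: [-0.2, -0.5, 5.4]
gripper_width: 52.9
```

Run:
```python
from h import *
st(); s=snap('wrist','w13.png')
m=dark(s); m[400:]=0; m[:,:200]=0; m[:,440:]=0
g=s['img'].astype(int)
red=(g[...,0]>g[...,1]+60)&(g[...,0]>g[...,2]+60); red[:120]=0; red[:,:250]=0; red[:,400:]=0
ys,xs=np.nonzero(red); w=px2w(s,[[xs.mean(),ys.mean()]],27)[0]; print('dot rel',rel([w[0],w[1],0]))
c=g[:,280].max(1); d=np.diff(c); print([(r,c[r],c[r+1]) for r in range(150,300) if abs(d[r])>15])
c=g[:,360].max(1); d=np.diff(c); print([(r,c[r],c[r+1]) for r in range(150,300) if abs(d[r])>15])
print('edge at 46?',[ (r,rel([*px2w(s,[[280,r]],27)[0][:2],0])[0]) for r in(200,210,220,230)])
```

```text
37.5833 [497.9 385.    7.7] yaw [[-0.992, 0.126], [0.126, 0.992], [-0.001, 0.001]] F [-0.2 -0.5  5.4] w 52.93308980601675
dot rel [-22.193  -0.9    -3.016]
[(183, np.int64(119), np.int64(159)), (193, np.int64(151), np.int64(108)), (195, np.int64(103), np.int64(70)), (196, np.int64(70), np.int64(49)), (206, np.int64(67), np.int64(93)), (245, np.int64(95), np.int64(66))]
[(193, np.int64(153), np.int64(109)), (195, np.int64(104), np.int64(70)), (196, np.int64(70), np.int64(44))]
edge at 46? [(200, np.float64(48.119)), (210, np.float64(44.77)), (220, np.float64(41.372)), (230, np.float64(37.924))]
```

View pics/w13.png

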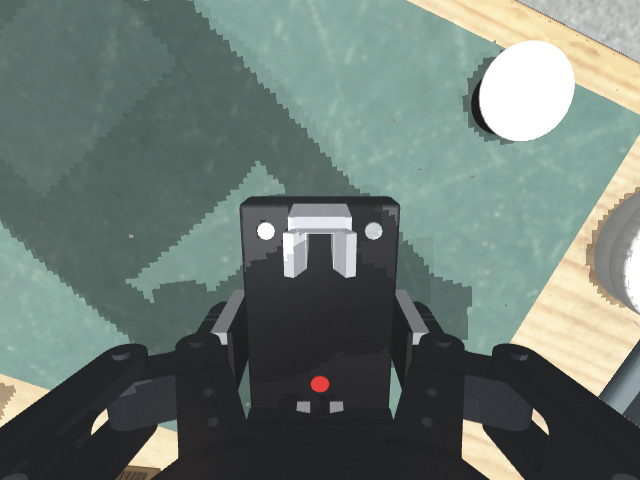

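The holder is gripped square: the foot's top edge is at row 206, columns 240–399, and the dot is at (320,384). I'll lift it and carry it over the cabinet to the stack.

Emit:
play_rows(motion=[5,0,0,-1,0,5,0,0,-3.0,0,5,0,0,-4.0,0,5,0,0,-4.0,0,5,0,0,-4.0,0,5,0,0,-4,0,5,0,0,-2,0,5,0,0,0,0,5,0,0,0,0,5,0,0,0,0])

```text
time: 38.47
tcp_pos: [496.0, 383.7, 223.8]
tcp_rot: [0.063, 0.998, -0.001, -0.002]
ft_force: [-0.1, -1.0, -2.8]
gripper_width: 52.9
```

Run:
```python
from h import *
st(); go(563.4,-274.15,150,-.714+np.pi)
```

```text
38.4667 [496.  383.7 223.8] yaw [[-0.992, 0.125], [0.125, 0.992], [0.003, -0.003]] F [-0.1 -1.  -2.8] w 52.93644799395202
GO shift cm x -14.94 y -64.42 z 7.38 | turn 0.588 (or half-turn -2.553) from [496.  383.7 223.8] 3.0158
```

17 rows of (-0.88, -3.79), then the turn and the descent.

Emit:
play_rows(motion=[5,-0.88,-3.79,0,0,5,-0.88,-3.79,0,0,5,-0.88,-3.79,0,0,5,-0.88,-3.79,0,0,5,-0.88,-3.79,0,0,5,-0.88,-3.79,0,0,5,-0.88,-3.79,0,0,5,-0.88,-3.79,0,0,5,-0.88,-3.79,0,0,5,-0.88,-3.79,0,0])

```text
time: 39.3
tcp_pos: [535.0, -4.2, 222.7]
tcp_rot: [0.063, 0.998, 0.0, -0.003]
ft_force: [0.0, -0.2, -2.2]
gripper_width: 52.9
```

Emit:
play_rows(motion=[5,-0.88,-3.79,0,0,5,-0.88,-3.79,0,0,5,-0.88,-3.79,0,0,5,-0.88,-3.79,0,0,5,-0.88,-3.79,0,0,5,-0.88,-3.79,0,0,5,-0.86,-3.78,0,0,5,0,0,0,0.118,5,0,0,0,0.118,5,0,0,0,0.118])

```text
time: 40.13
tcp_pos: [562.8, -273.5, 221.9]
tcp_rot: [0.241, 0.97, 0.001, -0.004]
ft_force: [1.0, 1.3, -2.4]
gripper_width: 52.7
```

Emit:
play_rows(motion=[5,0,0,1,0.118,5,0,0,2,0.116,5,0,0,2,0,5,0,0,1.5,0,5,0,0,0.7,0,5,0,0,0,0,5,0,0,0,0,5,0,0,0,0,5,0,0,0,0,5,0,0,0,0])

```text
time: 40.97
tcp_pos: [565.3, -273.7, 155.9]
tcp_rot: [0.349, 0.937, -0.0, 0.001]
ft_force: [-0.6, 0.2, -1.9]
gripper_width: 52.9
```

Run:
```python
from h import *
st(); go(563.4,-274.15,122.6,-.714+np.pi)
s=snap('wrist','w14.png')
b=blue(s); b[:, :180]=0; b[:,460:]=0; b[240:]=0
for r in range(150,215,8):
    x=np.nonzero(b[r])[0]; print(r,x.min() if len(x) else None,x.max() if len(x) else None, 'held black', end=' ')
    d=np.nonzero(dark(s)[r,200:440])[0]+200; print(d.min() if len(d) else None,d.max() if len(d) else None)
```

```text
40.9667 [ 565.3 -273.7  155.9] yaw [[-0.756, 0.655], [0.655, 0.756], [-0.002, 0.0]] F [-0.6  0.2 -1.9] w 52.93512694136571
GO shift cm x 0.11 y -0.15 z 3.33 | turn 0.000 (or half-turn -3.141) from [ 565.3 -273.7  155.9] 2.4278
150 None None held black 200 439
158 None None held black 200 439
166 None None held black 200 439
174 275 275 held black 200 439
182 258 374 held black 200 439
190 259 374 held black 200 439
198 None None held black 200 439
206 None None held black 200 439
214 None None held black 200 439
```

Emit:
play_rows(motion=[5,0.11,-0.15,1.0,0,5,0,0,0.5,0,5,0,0,0,0,5,0,0,0,0,5,0,0,0,0,5,0,0,0,0,5,0,0,0,0,5,0,0,0,0,5,0,0,0,0,5,0,0,0,0])

```text
time: 41.85
tcp_pos: [562.9, -273.8, 139.7]
tcp_rot: [0.349, 0.937, -0.0, 0.0]
ft_force: [0.1, -0.6, -1.3]
gripper_width: 52.6
```

Run:
```python
from h import *
st(); go(563.4,-274.15,122.6,-.714+np.pi)
s=snap('wrist','w15.png')
b=blue(s); b[:, :180]=0; b[:,460:]=0; b[240:]=0
for r in range(176,210,4):
    x=np.nonzero(b[r])[0]; print(r,(x.min(),x.max()) if len(x) else None)
g=s['img'].max(2).astype(int); print([int(v) for v in g[170:225:2,262]],[int(v) for v in g[170:225:2,370]])
```

```text
41.85 [ 562.9 -273.8  139.7] yaw [[-0.756, 0.655], [0.655, 0.756], [-0.0, 0.0]] F [ 0.1 -0.6 -1.3] w 52.62324571235989
GO shift cm x -0.06 y 0.00 z 1.71 | turn 0.000 (or half-turn -3.141) from [ 562.9 -273.8  139.7] 2.4279
176 (np.int64(281), np.int64(281))
180 (np.int64(274), np.int64(366))
184 (np.int64(266), np.int64(373))
188 (np.int64(259), np.int64(381))
192 (np.int64(256), np.int64(384))
196 (np.int64(373), np.int64(383))
200 None
204 None
208 None
[91, 91, 90, 93, 93, 92, 92, 92, 103, 113, 172, 173, 172, 98, 57, 57, 57, 67, 85, 108, 108, 108, 108, 107, 107, 100, 95, 255] [230, 253, 253, 253, 253, 255, 112, 118, 120, 111, 236, 243, 172, 102, 60, 62, 61, 70, 90, 115, 117, 117, 118, 116, 115, 78, 98, 255]
```

Emit:
play_rows(motion=[5,-0.04,0,0.3,0,5,0,0,0.3,0,5,0,0,0.3,0,5,0,0,0.2,0,5,0,0,0.1,0,5,0,0,0.1,0,5,0,0,0.1,0,5,0,0,0.1,0,5,0,0,0,0,5,0,0,0,0])

```text
time: 42.73
tcp_pos: [563.1, -274.0, 124.5]
tcp_rot: [0.349, 0.937, 0.0, -0.0]
ft_force: [1.0, 0.2, -2.1]
gripper_width: 53.0
```

Emit:
play_rows(motion=[5,0,0,0.06,0,5,0,0,0,0,5,0,0,0,0,5,0,0,0,0,5,0,0,0,0,5,0,0,0.05,0,5,0,0,0,0,5,0,0,0,0,5,0,0,0,0,5,0,0,0,0])

```text
time: 43.57
tcp_pos: [563.1, -274.0, 123.4]
tcp_rot: [0.349, 0.937, 0.0, 0.0]
ft_force: [0.7, 0.7, -2.3]
gripper_width: 52.6
```

Emit:
play_rows(motion=[5,0,0,0.06,0,5,0,0,0,0,5,0,0,0,0,5,0,0,0,0,5,0,0,0,0,5,0,0,0.06,0,5,0,0,0,0,5,0,0,0,0,5,0,0,0,0,5,0,0,0,0])

```text
time: 44.4
tcp_pos: [563.2, -274.1, 122.5]
tcp_rot: [0.349, 0.937, -0.0, 0.0]
ft_force: [-0.2, 1.1, 0.8]
gripper_width: 52.9
```

Emit:
play_rows(motion=[5,0,0,0.05,0,5,0,0,0,0,5,0,0,0,0,5,0,0,0,0,5,0,0,0,0,5,0,0,0,0,5,0,0,0,0,5,0,0,0,0,5,0,0,0,0,5,0,0,0,0])

```text
time: 45.23
tcp_pos: [563.3, -274.1, 122.4]
tcp_rot: [0.349, 0.937, -0.0, 0.0]
ft_force: [-2.6, 1.4, 4.9]
gripper_width: 53.0
```

Emit:
play_rows(motion=[8.5,0,0,0,0,8.5,0,0,0,0,8.5,0,0,0,0,8.5,0,0,-1,0,8.5,0,0,-3,0,8.5,0,0,-3,0,8.5,0,0,-3,0,8.5,0,0,-3,0,8.5,0,0,-2,0,8.5,0,0,0,0])

```text
time: 46.07
tcp_pos: [565.4, -275.4, 279.4]
tcp_rot: [0.349, 0.937, -0.001, 0.006]
ft_force: [0.5, -0.4, 1.4]
gripper_width: 84.7
```

Emit:
play_rows(motion=[8.5,0,0,0,0,8.5,0,0,0,0,8.5,0,0,0,0,8.5,0,0,0,0,8.5,0,0,0,0,8.5,0,0,0,0,8.5,0,0,0,0,8.5,0,0,0,0,8.5,0,0,0,0,8.5,0,0,0,0])

```text
time: 46.9
tcp_pos: [563.1, -274.0, 271.8]
tcp_rot: [0.349, 0.937, -0.0, 0.0]
ft_force: [0.0, 0.1, -0.9]
gripper_width: 84.7
```

Run:
```python
from h import *
st(); s=snap('wrist','w16.png'); t=snap('top','t3.png'); sc=snap('scene','sc3.png')
c=w2px(s,[[563,-274,142]])[0]; print(c)
x0,y0=int(c[0])-100,int(c[1])-100
a=cv2.resize(s['img'][y0:y0+200,x0:x0+200],(400,400),interpolation=2)
b=cv2.resize(t['img'][170:270,200:300],(400,400),interpolation=2)
e=cv2.resize(sc['img'][195:345,210:410],(800,600),interpolation=2)[:200]
e=cv2.resize(sc['img'][215:315,210:410],(400,200),interpolation=2); f=cv2.resize(s['img'],(267,200)); 
pan=np.zeros((600,800,3),np.uint8); pan[:400,:400]=a; pan[:400,400:]=b; pan[400:,:400]=e; pan[400:,400:667]=f
cv2.imwrite('pics/pan1.png',pan[:,:,::-1]); print(x0,y0)
```

```text
46.9 [ 563.1 -274.   271.8] yaw [[-0.756, 0.655], [0.655, 0.756], [-0.0, 0.0]] F [ 0.   0.1 -0.9] w 84.73799362024364
[320.99703246 231.06729187]
220 131
```

View pics/pan1.png

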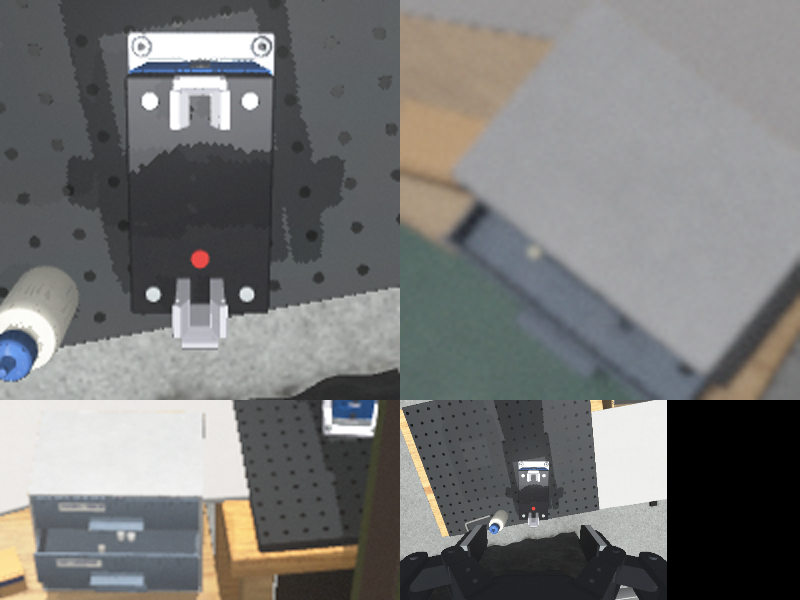

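The stand is complete: the foot lies flat over the stack, with corners at crop (128,76), (273,76), (132,312) and (271,311). The top drawer's lip shows at pan (115,523) in the scene crop. I'll compute the holder's centre and head for the drawer.

Run:
```python
from h import *
o=st(); s=snap('wrist'); g=s['img'].astype(int)
w=((g.min(2)>200)).astype(np.uint8); n,l,stt,c=cv2.connectedComponentsWithStats(w)
P=[]
for uv in((150,101),(250,101),(153,294),(247,294)):
    u=np.array(uv)/2+[220,131]; i=min(range(1,n),key=lambda i:np.hypot(*(c[i]-u))); p=px2w(s,[c[i]],142)[0]; P.append(p); print(c[i],stt[i,4],rel([p[0],p[1],0])[:2])
C=np.mean(P,0); print('centre app',C,rel([C[0],C[1],0])[:2],'corrected',C[:2]+.7)
w=px2w(s,np.array([(128,76),(273,76),(132,312),(271,311)])/2+[220,131],142); print('corners',w.mean(0)[:2]+.7)
d=P[0]-P[2]+P[1]-P[3]; print('yaw',np.arctan2(d[1],d[0]))
go(484,152,250,2.48)
```

```text
47.05 [ 563.1 -274.   271.8] yaw [[-0.756, 0.655], [0.655, 0.756], [-0.0, -0.0]] F [0.  0.4 0. ] w 84.69733101456075
[294.39285714 181.10714286] 56 [ 37.189 -19.269]
[344.57407407 181.11111111] 54 [37.184 16.912]
[296.125   277.78125] 32 [-37.119 -19.264]
[343.         277.73529412] 34 [-37.074  17.003]
centre app [ 562.3264552  -274.87401247  142.        ] [ 0.045 -1.155] corrected [ 563.0264552  -274.17401247]
corners [ 563.07809086 -273.24899013]
yaw 2.428433604500915
GO shift cm x 33.87 y 27.02 z 2.18 | turn -0.052 (or half-turn 3.089) from [ 563.1 -274.   271.8] 2.4278
```

Emit:
play_rows(motion=[8.5,3.08,2.46,0.2,0,8.5,3.08,2.46,0.2,0,8.5,3.08,2.46,0.2,0,8.5,3.08,2.46,0.2,0,8.5,3.08,2.46,0.2,0,8.5,3.08,2.46,0.2,0,8.5,3.08,2.46,0.2,0,8.5,3.08,2.46,0.2,0,8.5,3.08,2.46,0.2,0,8.5,3.08,2.46,0.2,0])

```text
time: 47.93
tcp_pos: [490.7, 115.3, 252.0]
tcp_rot: [0.349, 0.937, 0.0, 0.0]
ft_force: [0.5, -0.5, -0.2]
gripper_width: 84.9
```

Emit:
play_rows(motion=[8.5,3.08,2.46,0,-0.052,8.5,0,0,0,0,8.5,0,0,0,0,8.5,0,0,0,0,8.5,0,0,0,0,8.5,0,0,0,0,8.5,0,0,0,0,8.5,0,0,0,0,8.5,0,0,0,0,8.5,0,0,0,0])

```text
time: 48.77
tcp_pos: [484.3, 151.9, 251.7]
tcp_rot: [0.325, 0.946, 0.0, -0.0]
ft_force: [0.3, -0.8, -0.4]
gripper_width: 84.9
```

Run:
```python
from h import *
st(); s=snap('wrist','w17.png')
t=snap('top'); sc=snap('scene')
a=cv2.resize(s['img'],(800,600),interpolation=cv2.INTER_AREA)
cv2.imwrite('pics/pan2.png',a[:,:,::-1])
```

```text
48.7667 [484.3 151.9 251.7] yaw [[-0.788, 0.615], [0.615, 0.788], [0.0, -0.0]] F [ 0.3 -0.8 -0.4] w 84.9101545837295
```

View pics/pan2.png

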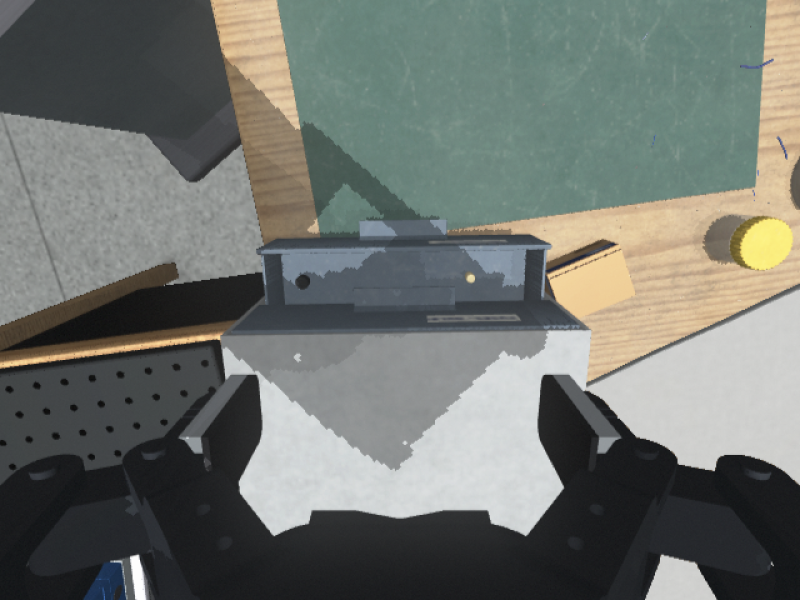

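The cabinet's top front edge runs from (222,335) to (590,330), in 800×600 pixels. The top drawer's lip spans columns 355–455 and rows 288–310, and the jar is well off at (762,243). From here I rely on numeric checks.

```bash
cat >> h.py <<'E'
def toolxy(P,o=None):
    o=o or env.get_obs(); a=yaw(o); d=np.array(P)[:,:2]+.7-np.array(o['tcp_pos'])[:2]
    return np.c_[d@[np.cos(a),np.sin(a)],d@[np.sin(a),-np.cos(a)]].round(1)
E
python3 - <<'E'
from h import *
s=snap('wrist'); f=lambda L,z: px2w(s,np.array(L)/1.25,z)
c=f([(222,335),(590,330)],168); d=c[0]-c[1]; print('cab front edge tool',toolxy(c).tolist(),'len',np.linalg.norm(d),'yaw',np.arctan2(d[1],d[0])-np.pi/2)
for z in(125,131,138,144,150): p=f([(355,289),(455,289)],z); print(z,np.linalg.norm(p[0]-p[1]).round(1),toolxy(p).tolist())
p=f([(355,310),(455,308)],150); print(toolxy(p).tolist())
g=s['img'].astype(int)
for c in (300,325,350): print(c,[(r,g[r,c].sum()//3) for r in range(222,272,2)])
for r in (235,240,244): print(r,[(c,g[r,c].sum()//3) for c in list(range(276,292,2))+list(range(356,374,2))])
E
```

```text
cab front edge tool [[-12.9, -90.8], [-10.2, 96.8]] len 187.55733047435166 yaw -3.7890704828138224
125 59.1 [[0.7, -26.5], [0.7, 32.7]]
131 57.8 [[2.1, -25.9], [2.1, 31.9]]
138 56.3 [[3.9, -25.2], [3.9, 31.1]]
144 54.9 [[5.4, -24.6], [5.4, 30.4]]
150 53.6 [[6.8, -24.0], [6.8, 29.6]]
[[-4.9, -24.3], [-3.8, 30.0]]
300 [(222, np.int64(92)), (224, np.int64(93)), (226, np.int64(92)), (228, np.int64(92)), (230, np.int64(85)), (232, np.int64(96)), (234, np.int64(96)), (236, np.int64(95)), (238, np.int64(95)), (240, np.int64(96)), (242, np.int64(92)), (244, np.int64(90)), (246, np.int64(73)), (248, np.int64(73)), (250, np.int64(60)), (252, np.int64(62)), (254, np.int64(63)), (256, np.int64(65)), (258, np.int64(68)), (260, np.int64(67)), (262, np.int64(68)), (264, np.int64(93)), (266, np.int64(92)), (268, np.int64(131)), (270, np.int64(132))]
325 [(222, np.int64(93)), (224, np.int64(93)), (226, np.int64(94)), (228, np.int64(93)), (230, np.int64(81)), (232, np.int64(93)), (234, np.int64(92)), (236, np.int64(91)), (238, np.int64(92)), (240, np.int64(93)), (242, np.int64(93)), (244, np.int64(86)
[... 1203 characters left out ...]
 (278, np.int64(91)), (280, np.int64(91)), (282, np.int64(77)), (284, np.int64(93)), (286, np.int64(91)), (288, np.int64(92)), (290, np.int64(92)), (356, np.int64(92)), (358, np.int64(92)), (360, np.int64(102)), (362, np.int64(105)), (364, np.int64(93)), (366, np.int64(91)), (368, np.int64(91)), (370, np.int64(93)), (372, np.int64(91))]
244 [(276, np.int64(58)), (278, np.int64(58)), (280, np.int64(57)), (282, np.int64(59)), (284, np.int64(90)), (286, np.int64(90)), (288, np.int64(91)), (290, np.int64(92)), (356, np.int64(76)), (358, np.int64(80)), (360, np.int64(80)), (362, np.int64(79)), (364, np.int64(59)), (366, np.int64(61)), (368, np.int64(61)), (370, np.int64(60)), (372, np.int64(61))]
```

Run:
```python
from h import *
s=snap('wrist')
X=lambda c,r,z: toolxy(px2w(s,[(c,r)],z))[0].tolist()
for r,z in((268,168),(266,168),(265,163),(263,163),(262,163)): print(r,z,X(325,r,z))
for r in(244,246,250):
    print(r,[(z,X(325,r,z)[0]) for z in range(112,150,4)])
print('outer',[(z,X(325,230,z)[0]) for z in range(112,150,4)])
g=s['img'].astype(int); print([g[r,310:340].sum(1).mean().round()//3 if 0 else round(float(g[r,310:340].mean()),0) for r in range(205,270)])
print([round(float(g[r,250:275].mean()),0) for r in range(180,270)])
```

```text
268 168 [-12.9, 3.4]
266 168 [-11.5, 3.3]
265 163 [-12.6, 3.4]
263 163 [-11.2, 3.4]
262 163 [-10.5, 3.4]
244 [(112, -12.8), (116, -11.7), (120, -10.6), (124, -9.4), (128, -8.3), (132, -7.2), (136, -6.0), (140, -4.9), (144, -3.7), (148, -2.6)]
246 [(112, -14.5), (116, -13.3), (120, -12.1), (124, -11.0), (128, -9.8), (132, -8.7), (136, -7.5), (140, -6.4), (144, -5.2), (148, -4.0)]
250 [(112, -17.7), (116, -16.5), (120, -15.3), (124, -14.1), (128, -12.9), (132, -11.7), (136, -10.5), (140, -9.3), (144, -8.1), (148, -6.9)]
outer [(112, -1.6), (116, -0.6), (120, 0.4), (124, 1.4), (128, 2.3), (132, 3.3), (136, 4.3), (140, 5.3), (144, 6.2), (148, 7.2)]
[94.0, 94.0, 94.0, 94.0, 94.0, 94.0, 94.0, 94.0, 95.0, 96.0, 97.0, 97.0, 94.0, 93.0, 93.0, 93.0, 93.0, 93.0, 93.0, 94.0, 94.0, 93.0, 93.0, 92.0, 90.0, 83.0, 94.0, 95.0, 95.0, 95.0, 95.0, 94.0, 93.0, 93.0, 93.0, 93.0, 93.0, 93.0, 95.0, 89.0, 75.0, 75.0, 75.0, 73.0, 67.0, 62.0, 63.0, 64.0, 64.0, 65.0, 66.0, 66.0, 66.0, 67.0, 68.0, 68.0, 69.0, 76.0, 95.0, 95.0, 91.0, 100.0, 136.0, 142.0, 145.0]
[124.0, 124.0, 125.0, 125.0, 125.0, 120.0, 99.0, 82.0, 82.0, 80.0, 71.0, 62.0, 64.0, 66.0, 69.0, 72.0, 73.0, 74.0, 86.0, 128.0, 140.0, 136.0, 127.0, 137.0, 139.0, 139.0, 139.0, 139.0, 140.0, 140.0, 139.0, 138.0, 138.0, 137.0, 137.0, 137.0, 132.0, 120.0, 110.0, 103.0, 95.0, 92.0, 91.0, 92.0, 92.0, 92.0, 92.0, 92.0, 92.0, 92.0, 92.0, 92.0, 92.0, 92.0, 92.0, 92.0, 92.0, 92.0, 93.0, 93.0, 92.0, 91.0, 89.0, 71.0, 59.0, 59.0, 60.0, 61.0, 61.0, 61.0, 62.0, 62.0, 63.0, 63.0, 63.0, 64.0, 64.0, 65.0, 65.0, 65.0, 66.0, 66.0, 68.0, 73.0, 91.0, 92.0, 90.0, 100.0, 129.0, 132.0]
```

Run:
```python
from h import *
o=env.get_obs(); a=yaw(o); p=np.array(o['tcp_pos'])[:2]
X=np.array([np.cos(a),np.sin(a)]);Y=np.array([np.sin(a),-np.cos(a)])
s=snap('scene'); g=s['img'].astype(int)
W=lambda x,y,z:[*(p+x*X+y*Y-.7),z]
for nm,x,z in(('paneltop',-11,163),('panelbot',-11,113),('liptop-out138',1,143.5),('lipbot138',1,132.5),('lipjunc138',-11,143.5),('liptop122',1,127.5),('lipbot122',1,116.5),('lipjunc122',-11,127.5)):
    print(nm,w2px(s,[W(x,-27,z),W(x,3,z),W(x,33,z)]).round(1).tolist())
print([(r,int(g[r,262:274].mean())) for r in range(255,300)])
print('side',[(r,int(g[r,235:243].mean())) for r in range(255,300)])
```

```text
paneltop [[280.9, 263.8], [267.1, 263.5], [253.3, 263.2]]
panelbot [[281.7, 279.1], [268.3, 278.8], [254.9, 278.5]]
liptop-out138 [[280.8, 273.9], [267.1, 273.7], [253.3, 273.4]]
lipbot138 [[281.0, 277.3], [267.3, 277.0], [253.7, 276.7]]
lipjunc138 [[281.2, 269.9], [267.5, 269.6], [253.9, 269.3]]
liptop122 [[281.1, 278.8], [267.5, 278.5], [253.9, 278.2]]
lipbot122 [[281.3, 282.1], [267.7, 281.8], [254.2, 281.5]]
lipjunc122 [[281.4, 274.8], [267.9, 274.5], [254.4, 274.2]]
[(255, 169), (256, 170), (257, 170), (258, 171), (259, 171), (260, 171), (261, 170), (262, 149), (263, 120), (264, 104), (265, 98), (266, 98), (267, 98), (268, 98), (269, 98), (270, 97), (271, 94), (272, 93), (273, 96), (274, 101), (275, 105), (276, 111), (277, 115), (278, 115), (279, 114), (280, 118), (281, 139), (282, 141), (283, 134), (284, 127), (285, 114), (286, 108), (287, 110), (288, 112), (289, 112), (290, 110), (291, 114), (292, 110), (293, 100), (294, 95), (295, 94), (296, 93), (297, 93), (298, 93), (299, 91)]
side [(255, 236), (256, 237), (257, 217), (258, 184), (259, 169), (260, 166), (261, 167), (262, 142), (263, 120), (264, 109), (265, 101), (266, 115), (267, 121), (268, 122), (269, 127), (270, 112), (271, 96), (272, 95), (273, 94), (274, 94), (275, 93), (276, 93), (277, 92), (278, 92), (279, 104), (280, 111), (281, 111), (282, 111), (283, 111), (284, 111), (285, 113), (286, 112), (287, 112), (288, 112), (289, 112), (290, 112), (291, 156), (292, 139), (293, 105), (294, 123), (295, 127), (296, 131), (297, 135), (298, 115), (299, 98)]
```

Emit:
play_rows(motion=[8.5,0.4,0.31,2.0,-0.013,8.5,0,0,2.5,0,8.5,0,0,2.5,0,8.5,0,0,2.5,0,8.5,0,0,1.5,0,8.5,0,0,1.0,0,8.5,0,0,1.0,0,8.5,0,0,0.5,0,8.5,0,0,0.3,0,8.5,0,0,0,0])

```text
time: 49.9
tcp_pos: [483.1, 157.3, 113.8]
tcp_rot: [0.319, 0.948, 0.0, 0.0]
ft_force: [0.1, 0.1, -0.4]
gripper_width: 84.8
```

Run:
```python
from h import *
st(); s=snap('wrist','w18.png'); g=s['img'].astype(int)
o=env.get_obs(); a=yaw(o); p=np.array(o['tcp_pos'])[:2]
for x in(-13,-11): print(x)
T=lambda x,y,z:[*(p+x*np.array([np.cos(a),np.sin(a)])+y*np.array([np.sin(a),-np.cos(a)])-.7),z]
print('pred lip top corners',w2px(s,[T(-15,-30,127.5),T(-3,-30,127.5),T(-15,30,127.5),T(-3,30,127.5)]).round().tolist())
print('col320',[int(g[r,315:325].mean()) for r in range(150,420,4)])
for r in (270,290,310): print(r,[int(x) for x in g[r,180:460:4].mean(1)])
```

```text
49.9 [483.1 157.3 113.8] yaw [[-0.797, 0.604], [0.604, 0.797], [-0.0, 0.0]] F [ 0.1  0.1 -0.4] w 84.80433745275967
-13
-11
pred lip top corners [[243.0, 357.0], [242.0, 330.0], [397.0, 357.0], [399.0, 330.0]]
col320 [152, 152, 134, 123, 107, 106, 106, 110, 111, 106, 98, 98, 98, 97, 96, 94, 128, 128, 128, 128, 128, 99, 93, 78, 81, 80, 83, 93, 117, 121, 123, 121, 118, 119, 118, 117, 116, 117, 116, 116, 116, 116, 117, 116, 115, 117, 116, 116, 117, 116, 116, 93, 91, 91, 74, 75, 76, 77, 78, 78, 79, 78, 79, 79, 81, 82, 61, 38]
270 [172, 174, 167, 115, 115, 116, 115, 115, 115, 114, 116, 116, 115, 116, 115, 114, 116, 116, 117, 117, 115, 117, 117, 117, 117, 117, 118, 117, 118, 118, 118, 121, 123, 125, 123, 123, 123, 123, 123, 119, 119, 119, 129, 118, 121, 118, 118, 119, 122, 120, 121, 120, 122, 122, 119, 120, 127, 129, 131, 129, 130, 129, 133, 133, 137, 134, 135, 131, 132, 194]
290 [49, 49, 50, 37, 115, 115, 117, 118, 116, 116, 116, 117, 116, 119, 117, 117, 116, 116, 116, 114, 114, 116, 117, 117, 117, 117, 118, 116, 117, 117, 118, 115, 117, 117, 116, 118, 118, 123, 118, 119, 119, 120, 118, 120, 117, 117, 121, 121, 119, 119, 120, 121, 122, 120, 124, 120, 221, 236, 171, 121, 119, 118, 116, 118, 118, 119, 123, 119, 182, 184]
310 [126, 126, 126, 40, 37, 39, 38, 113, 116, 116, 116, 118, 117, 117, 117, 116, 117, 116, 117, 117, 118, 118, 117, 118, 116, 115, 117, 118, 119, 118, 117, 116, 116, 116, 117, 117, 115, 116, 118, 117, 115, 114, 118, 228, 229, 223, 188, 117, 116, 117, 118, 118, 118, 118, 118, 118, 118, 113, 114, 115, 116, 117, 117, 75, 33, 35, 33, 36, 122, 120]
```

Emit:
play_rows(motion=[5.5,0,0,0,0,5.5,0,0,0,0,5.5,0,0,0,0,5.5,0,0,0,0,5.5,0,0,0,0,5.5,0,0,0,0,5.5,0,0,0,0,5.5,0,0,0,0,5.5,0,0,0,0,5.5,0,0,0,0], newtons=30)

```text
time: 50.78
tcp_pos: [482.8, 156.4, 115.1]
tcp_rot: [0.319, 0.948, -0.001, -0.0]
ft_force: [-3.6, -4.1, 6.5]
gripper_width: 58.7
```

Emit:
play_rows(motion=[5.5,0.3,0,0,0,5.5,0.6,0,0,0,5.5,1.0,0,0,0,5.5,1.3,0,0,0,5.5,1.5,0,0,0,5.5,1.5,0,0,0,5.5,1.3,0,0,0,5.5,1.0,0,0,0,5.5,0.6,0,0,0,5.5,0.35,0,0,0])

```text
time: 51.62
tcp_pos: [406.9, 213.6, 115.1]
tcp_rot: [0.318, 0.948, -0.002, 0.0]
ft_force: [-3.4, -6.0, 7.0]
gripper_width: 58.3
```

Emit:
play_rows(motion=[5.5,0,0,0,0,5.5,0,0,0,0,8.5,0,0,0,0,8.5,0,0,0,0,8.5,0,0,0,0,8.5,0,0,0,0,8.5,0,0,-1,0,8.5,0,0,-3,0,8.5,0,0,-3,0,8.5,0,0,-3,0])

```text
time: 52.45
tcp_pos: [407.3, 214.3, 215.2]
tcp_rot: [0.319, 0.948, -0.0, -0.0]
ft_force: [-0.6, 0.5, 0.5]
gripper_width: 84.7
```

Emit:
play_rows(motion=[3,-1,0,-2,0,3,-2,0,-2,0,3,-2,0,-2,0,3,-1,0,0,0,3,0,0,0,0,3,0,0,0,0,3,0,0,0,0,3,0,0,0,0,3,0,0,0,0,3,0,0,0,0])

```text
time: 53.28
tcp_pos: [454.7, 178.4, 272.9]
tcp_rot: [0.318, 0.948, -0.0, -0.001]
ft_force: [0.6, 1.3, -0.7]
gripper_width: 29.8
```

```bash
cat >> h.py <<'E'
def tabs(s,ztop,roi=None):
    h=cv2.cvtColor(s['img'],cv2.COLOR_RGB2HSV).astype(int); H,S,V=h[...,0],h[...,1],h[...,2]
    for n,m in(('blue',(H>98)&(H<125)),('red',(H<8)|(H>172)),('yellow',(H>20)&(H<35))):
        m=(m&(S>130)&(V>70)).astype(np.uint8)
        if roi: 
            k=np.zeros_like(m); k[roi[0]:roi[1],roi[2]:roi[3]]=1; m*=k
        k,l,stt,c=cv2.connectedComponentsWithStats(m)
        for i in range(1,k):
            if stt[i,4]>60:
                r=cv2.minAreaRect(np.argwhere(l==i)[:,::-1].astype(np.float32)); w=px2w(s,[r[0]],ztop)
                print(n,stt[i,4],'box',stt[i,:4].tolist(),'rect',np.round(r[0],1),np.round(r[1],1),round(r[2],1),'tool',toolxy(w)[0])
E
python3 - <<'E'
from h import *
st(); s=snap('wrist','w19.png'); tabs(s,165)
E
```

```text
53.2833 [454.7 178.4 272.9] yaw [[-0.797, 0.604], [0.604, 0.797], [0.001, -0.001]] F [ 0.6  1.3 -0.7] w 29.785317683484887
blue 715 box [379, 197, 19, 70] rect [388.5 231.8] [17.  69.1] 2.2 tool [ 5.2 47.1]
red 646 box [312, 219, 14, 47] rect [318.5 242. ] [46. 13.] 90.0 tool [-2.1 -1. ]
yellow 293 box [560, 214, 34, 37] rect [573.6 228. ] [21.3 40.4] 30.5 tool [  7.9 173.7]
yellow 481 box [241, 219, 19, 47] rect [249.2 242.1] [46.5 16.9] 85.6 tool [ -2.2 -49.1]
```

Emit:
play_rows(motion=[3,-0.2,1.6,1.5,0,3,0,1.6,2,0,3,0,1.7,2.5,0,3,0,0,2,0,3,0,0,0,0,3,0,0,0,0,3,0,0,0,0,3,0,0,0,0,3,0,0,0,0,3,0,0,0,0])

```text
time: 54.17
tcp_pos: [487.3, 216.0, 195.4]
tcp_rot: [0.319, 0.948, 0.001, 0.001]
ft_force: [-0.9, -0.5, 0.0]
gripper_width: 29.9
```

Run:
```python
from h import *
st(); s=snap('wrist','w20.png'); tabs(s,157)
h=cv2.cvtColor(s['img'],cv2.COLOR_RGB2HSV).astype(int)
b=(h[...,0]>98)&(h[...,0]<125)&(h[...,1]>110)
for r in range(150,330,8):
    x=np.nonzero(b[r,280:360])[0]+280
    if len(x)>2: print(r,x.min(),x.max(),h[r,(x.min()+x.max())//2].tolist(),end=' | ')
```

```text
54.1667 [487.3 216.  195.4] yaw [[-0.797, 0.604], [0.604, 0.797], [-0.002, 0.002]] F [-0.9 -0.5  0. ] w 29.863255674071205
blue 1251 box [309, 244, 20, 65] rect [318.5 276. ] [64. 19.] 90.0 tool [-1.3 -0.4]
red 1547 box [208, 244, 33, 67] rect [224.2 277.2] [67.6 28.9] 85.0 tool [ -1.9 -48.8]
yellow 891 box [135, 211, 21, 104] rect [145.5 262.5] [103.    9.4] 82.4 tool [  6.1 -88.2]
yellow 475 box [557, 227, 46, 46] rect [575.8 244.4] [27.9 50.9] 35.9 tool [ 15.5 128.6]
yellow 1716 box [106, 244, 38, 65] rect [125.7 276.1] [65.3 31.6] 80.9 tool [ -1.3 -99.3]
246 310 328 [110, 155, 115] | 254 309 328 [110, 169, 187] | 262 309 328 [110, 170, 186] | 270 309 328 [110, 170, 187] | 278 310 328 [110, 171, 186] | 286 310 328 [110, 173, 183] | 294 310 328 [110, 175, 182] | 302 310 328 [110, 174, 183] |
```

Run:
```python
from h import *
s=snap('wrist'); h=cv2.cvtColor(s['img'],cv2.COLOR_RGB2HSV).astype(int)
b=((h[...,0]>98)&(h[...,0]<125)&(h[...,1]>110)); 
c=h[:,319,2]; print([(r,int(c[r])) for r in list(range(238,252))+list(range(302,316))])
print([(q,int(h[275,q,2]),int(h[275,q,1])) for q in list(range(304,314))+list(range(324,334))])
for z in(150,155,160,165):
    p=px2w(s,[(319,244.5),(319,308.5),(309.0,275),(328.5,275)],z); print(z,np.linalg.norm(p[0]-p[1]).round(2),np.linalg.norm(p[2]-p[3]).round(2),toolxy([(p[0]+p[1])/2,(p[2]+p[3])/2]).tolist())
```

```text
[(238, 66), (239, 68), (240, 63), (241, 60), (242, 62), (243, 82), (244, 114), (245, 116), (246, 115), (247, 116), (248, 117), (249, 121), (250, 143), (251, 169), (302, 182), (303, 183), (304, 188), (305, 203), (306, 204), (307, 199), (308, 182), (309, 126), (310, 57), (311, 54), (312, 57), (313, 55), (314, 53), (315, 54)]
[(304, 135, 11), (305, 137, 13), (306, 135, 13), (307, 135, 11), (308, 135, 13), (309, 98, 94), (310, 165, 168), (311, 174, 170), (312, 187, 170), (313, 187, 169), (324, 185, 174), (325, 183, 171), (326, 185, 171), (327, 171, 174), (328, 161, 171), (329, 99, 93), (330, 138, 11), (331, 149, 7), (332, 149, 10), (333, 151, 14)]
150 36.31 10.37 [[-4.5, -0.2], [-3.2, -0.3]]
155 35.34 10.09 [[-2.6, -0.2], [-1.3, -0.3]]
160 34.37 9.81 [[-0.6, -0.2], [0.6, -0.3]]
165 33.4 9.54 [[1.3, -0.2], [2.5, -0.3]]
```

Emit:
play_rows(motion=[3,-0.23,-0.01,1.0,0,3,0,0,1.0,0,3,0,0,1.0,0,3,0,0,1.0,0,3,0,0,0.7,0,3,0,0,0.4,0,3,0,0,0,0,3,0,0,0,0,3,0,0,0,0,3,0,0,0,0])

```text
time: 55.1
tcp_pos: [488.9, 214.6, 143.5]
tcp_rot: [0.319, 0.948, 0.0, 0.001]
ft_force: [0.8, 0.5, -0.5]
gripper_width: 30.2
```

Emit:
play_rows(motion=[0.6,0,0,0,0,0.6,0,0,0,0,0.6,0,0,0,0,0.6,0,0,0,0,0.6,0,0,0,0,0.6,0,0,0,0,0.6,0,0,0,0,0.6,0,0,0,0,0.6,0,0,0,0,0.6,0,0,0,0], newtons=30)

```text
time: 55.93
tcp_pos: [488.8, 214.5, 143.4]
tcp_rot: [0.319, 0.948, 0.0, 0.0]
ft_force: [-0.9, -0.3, 6.1]
gripper_width: 9.3
```

Emit:
play_rows(motion=[0.6,0,0,-0.5,0,0.6,0,0,-0.8,0,0.6,0,0,-1,0,0.6,0,0,-1,0,0.6,0,0,-1.5,0,0.6,0,0,-2,0,0.6,0,0,-2,0,0.6,0,0,-2,0,0.6,0,0,0,0,0.6,0,0,0,0])

```text
time: 56.77
tcp_pos: [489.1, 214.6, 252.8]
tcp_rot: [0.319, 0.948, 0.001, 0.001]
ft_force: [0.2, 0.0, -0.3]
gripper_width: 9.3
```

Run:
```python
from h import *
o=st(); s=snap('wrist','w21.png'); tabs(s,o['tcp_pos'][2]+17)
g=s['img'].astype(int); h=cv2.cvtColor(s['img'],cv2.COLOR_RGB2HSV).astype(int)
print('col319 V',[(r,int(h[r,319,2]),int(h[r,319,1])) for r in range(200,420,5)])
t=snap('top'); tabs(t,160,(150,300,180,330))
go(563.1,-274,200,2.428)
```

```text
56.7667 [489.1 214.6 252.8] yaw [[-0.797, 0.604], [0.604, 0.797], [-0.002, 0.003]] F [ 0.2  0.  -0.3] w 9.27334482671682
blue 2323 box [306, 275, 28, 90] rect [319.5 319.5] [89. 27.] 90.0 tool [2.3 0.6]
red 798 box [233, 217, 22, 54] rect [243.4 243.7] [54.1 18.6] 84.8 tool [ 31.4 -25.8]
yellow 1244 box [155, 193, 33, 82] rect [170.  234.6] [81.1 28.4] 84.1 tool [ 34.6 -50.9]
yellow 291 box [523, 212, 34, 38] rect [536.  226.1] [20.9 41.8] 32.2 tool [37.6 74.9]
col319 V [(200, 81, 13), (205, 48, 11), (210, 47, 11), (215, 69, 11), (220, 67, 15), (225, 65, 12), (230, 59, 13), (235, 57, 9), (240, 57, 13), (245, 57, 18), (250, 56, 14), (255, 55, 14), (260, 53, 19), (265, 53, 19), (270, 52, 20), (275, 106, 154), (280, 111, 159), (285, 113, 160), (290, 174, 171), (295, 174, 177), (300, 177, 173), (305, 177, 174), (310, 176, 177), (315, 175, 176), (320, 174, 177), (325, 173, 180), (330, 173, 180), (335, 174, 177), (340, 172, 178), (345, 174, 180), (350, 173, 181), (355, 172, 179), (360, 171, 180), (365, 48, 32), (370, 48, 37), (375, 48, 27), (380, 48, 27), (385, 47, 27), (390, 47, 33), (395, 194, 7), (400, 226, 5), (405, 227, 4), (410, 226, 6), (415, 40, 32)]
GO shift cm x -35.50 y -34.35 z 4.98 | turn 0.065 (or half-turn -3.077) from [487.8 214.2 249.8] 2.4928
```

Emit:
play_rows(motion=[0.6,-1.4,-1.4,0,0,0.6,-2.7,-2.6,0,0,0.6,-2.7,-2.6,0,0,0.6,-2.7,-2.6,0,0,0.6,-2.7,-2.6,0,0,0.6,-2.7,-2.6,0,0,0.6,-2.7,-2.6,0,0,0.6,-2.7,-2.6,0,0,0.6,-2.7,-2.6,0,0,0.6,-2.7,-2.6,0,0])

```text
time: 57.7
tcp_pos: [542.3, -140.1, 248.7]
tcp_rot: [0.319, 0.948, 0.0, -0.002]
ft_force: [0.1, 0.1, 0.1]
gripper_width: 9.2
```

Emit:
play_rows(motion=[0.6,-2.7,-2.6,0,0,0.6,-2.7,-2.6,0,0,0.6,-2.7,-2.6,0,0,0.6,-1.7,-1.75,0,0,0.6,0,0,0,0.033,0.6,0,0,0.5,0.032,0.6,0,0,0.5,0,0.6,0,0,0,0,0.6,0,0,0,0,0.6,0,0,0,0])

```text
time: 58.53
tcp_pos: [563.5, -273.2, 240.1]
tcp_rot: [0.349, 0.937, 0.0, -0.001]
ft_force: [-1.4, 0.1, -0.8]
gripper_width: 8.8
```

Emit:
play_rows(motion=[0.6,0,0,0,0,0.6,0,0,0,0,0.6,0,0,0,0,0.6,0,0,0,0,0.6,0,0,0,0,0.6,0,0,0,0,0.6,0,0,0,0,0.6,0,0,0,0,0.6,0,0,0,0,0.6,0,0,0,0])

```text
time: 59.37
tcp_pos: [563.7, -273.8, 240.7]
tcp_rot: [0.349, 0.937, -0.0, -0.0]
ft_force: [-0.3, -0.1, -0.9]
gripper_width: 9.2
```

Run:
```python
from h import *
o=st(); s=snap('wrist','w22.png'); z=o['tcp_pos'][2]
h=cv2.cvtColor(s['img'],cv2.COLOR_RGB2HSV).astype(int)
print([(r,int(h[r,319,2]),int(h[r,319,1])) for r in list(range(270,295,1))+list(range(358,368))])
print([(r,h[r,319,2]) for r in range(180,275,3)])
print('blue cols',[ (r,(np.nonzero((h[r,:,0]>98)&(h[r,:,0]<125)&(h[r,:,1]>120))[0][[0,-1]]).tolist()) for r in(295,320,350)])
p=px2w(s,[(319.5,288),(319.5,364.5)],z+16.6); print(np.linalg.norm(p[0]-p[1]),toolxy(p).tolist())
go(563.1,-274.0,200,2.428)
```

```text
59.3667 [ 563.7 -273.8  240.7] yaw [[-0.756, 0.655], [0.655, 0.756], [0.0, -0.0]] F [-0.3 -0.1 -0.9] w 9.200575910763256
[(270, 52, 25), (271, 54, 28), (272, 54, 24), (273, 51, 20), (274, 68, 98), (275, 119, 180), (276, 119, 176), (277, 120, 174), (278, 121, 173), (279, 121, 177), (280, 123, 172), (281, 122, 176), (282, 123, 174), (283, 123, 174), (284, 122, 173), (285, 126, 174), (286, 147, 177), (287, 168, 181), (288, 179, 182), (289, 187, 180), (290, 195, 178), (291, 198, 180), (292, 199, 177), (293, 199, 181), (294, 199, 179), (358, 194, 183), (359, 193, 185), (360, 192, 185), (361, 193, 182), (362, 193, 185), (363, 173, 186), (364, 124, 162), (365, 46, 44), (366, 44, 52), (367, 47, 43)]
[(180, np.int64(220)), (183, np.int64(188)), (186, np.int64(127)), (189, np.int64(80)), (192, np.int64(81)), (195, np.int64(81)), (198, np.int64(83)), (201, np.int64(63)), (204, np.int64(62)), (207, np.int64(62)), (210, np.int64(58)), (213, np.int64(85)), (216, np.int64(154)), (219, np.int64(123)), (222, np.int64(120)), (225, np.int64(119)), (228, np.int64(115)), (231, np.int64(114)), (234, np.int64(114)), (237, np.int64(111)), (240, np.int64(66)), (243, np.int64(66)), (246, np.int64(67)), (249, np.int64(63)), (252, np.int64(62)), (255, np.int64(54)), (258, np.int64(56)), (261, np.int64(55)), (264, np.int64(56)), (267, np.int64(53)), (270, np.int64(52)), (273, np.int64(51))]
blue cols [(295, [306, 333]), (320, [205, 332]), (350, [307, 332])]
31.455256898086926 [[15.0, -0.0], [-16.4, -0.1]]
GO shift cm x 0.03 y -0.06 z 4.07 | turn -0.000 (or half-turn 3.141) from [ 563.7 -273.8  240.7] 2.4278
```

Emit:
play_rows(motion=[0.6,0.08,-0.06,1.0,0,0.6,0,0,1.0,0,0.6,0,0,1.0,0,0.6,0,0,0.6,0,0.6,0,0,0,0,0.6,0,0,0,0,0.6,0,0,0,0,0.6,0,0,0,0,0.6,0,0,0,0,0.6,0,0,0,0])

```text
time: 60.25
tcp_pos: [563.0, -273.8, 205.4]
tcp_rot: [0.349, 0.937, -0.0, 0.001]
ft_force: [1.1, -0.9, -0.8]
gripper_width: 9.2
```

Run:
```python
from h import *
o=st(); s=snap('wrist','w23.png'); h=cv2.cvtColor(s['img'],cv2.COLOR_RGB2HSV).astype(int)
go(562.76,-273.75,204,2.428)
g=s['img'].astype(int)
T=lambda x,y,z:[*(np.array([563.1,-274.0])+x*np.array([-.756,.655])+y*np.array([.655,.756])-.7),z]
for y in(-3.8,3.8): print('pred guide top',y,w2px(s,[T(41.5,y,171),T(-41.5,y,171),T(41.5,y,164)]).round(1).tolist())
u=w2px(s,[T(41.5,0,171)])[0]; r=int(u[1])
for rr in range(r-16,r+17,4): print(rr,[int(x) for x in g[rr,296:346:2].mean(1)])
```

```text
60.25 [ 563.  -273.8  205.4] yaw [[-0.756, 0.655], [0.655, 0.756], [-0.001, 0.0]] F [ 1.1 -0.9 -0.8] w 9.235538803447003
GO shift cm x 0.02 y -0.01 z 0.12 | turn -0.000 (or half-turn 3.141) from [ 562.9 -273.8  205.2] 2.4278
pred guide top -3.8 [[311.5, 194.6], [312.4, 350.2], [311.8, 192.5]]
pred guide top 3.8 [[327.6, 194.6], [326.7, 350.2], [327.3, 192.5]]
178 [72, 72, 72, 74, 99, 98, 97, 96, 99, 97, 100, 100, 97, 102, 100, 97, 96, 99, 98, 100, 83, 75, 74, 73, 74]
182 [125, 124, 126, 165, 172, 254, 254, 254, 254, 254, 254, 254, 254, 254, 254, 254, 254, 254, 254, 172, 167, 134, 135, 133, 134]
186 [124, 123, 125, 255, 255, 255, 255, 255, 255, 255, 255, 255, 255, 255, 255, 255, 255, 255, 255, 255, 255, 131, 133, 133, 131]
190 [123, 123, 161, 219, 165, 182, 219, 215, 214, 214, 215, 213, 214, 214, 215, 213, 213, 216, 203, 158, 198, 151, 132, 132, 131]
194 [121, 122, 255, 255, 255, 218, 217, 218, 198, 131, 90, 88, 84, 83, 116, 128, 227, 224, 228, 251, 255, 255, 184, 130, 129]
198 [120, 120, 254, 254, 254, 218, 216, 219, 195, 87, 88, 82, 82, 81, 82, 96, 227, 223, 227, 251, 255, 255, 175, 127, 127]
202 [117, 117, 254, 254, 254, 217, 216, 218, 193, 71, 70, 70, 70, 73, 71, 85, 221, 224, 226, 251, 255, 255, 125, 124, 125]
206 [115, 116, 254, 254, 254, 217, 216, 216, 170, 67, 68, 68, 68, 69, 68, 70, 226, 223, 227, 254, 255, 255, 125, 125, 125]
210 [115, 116, 254, 254, 254, 216, 215, 215, 122, 65, 66, 66, 67, 66, 67, 68, 225, 223, 227, 254, 255, 255, 123, 123, 121]
```

Emit:
play_rows(motion=[0.6,0.01,0,0.2,0,0.6,0,0,0.2,0,0.6,0,0,0.2,0,0.6,0,0,0.2,0,0.6,0,0,0.2,0,0.6,0,0,0.2,0,0.6,0,0,0.2,0,0.6,0,0,0,0,0.6,0,0,0,0,0.6,0,0,0,0])

```text
time: 61.13
tcp_pos: [562.7, -273.7, 190.8]
tcp_rot: [0.349, 0.937, -0.0, 0.0]
ft_force: [-0.4, -0.2, -0.7]
gripper_width: 9.2
```

Run:
```python
from h import *
st()
```

```text
61.1333 [ 562.7 -273.7  190.8] yaw [[-0.756, 0.655], [0.655, 0.756], [-0.0, 0.0]] F [-0.4 -0.2 -0.7] w 9.180338562118441
```

Slide bottom is at about 163, inside the flared mouths, with no contact force. Continuing down.

Emit:
play_rows(motion=[0.6,0,0,0.2,0,0.6,0,0,0.2,0,0.6,0,0,0.2,0,0.6,0,0,0.2,0,0.6,0,0,0.2,0,0.6,0,0,0,0,0.6,0,0,0,0,0.6,0,0,0,0,0.6,0,0,0,0,0.6,0,0,0,0])

```text
time: 61.97
tcp_pos: [562.7, -273.7, 180.9]
tcp_rot: [0.349, 0.937, -0.0, 0.0]
ft_force: [-0.5, 0.6, 0.7]
gripper_width: 9.3
```

Emit:
play_rows(motion=[0.6,0,0,0.2,0,0.6,0,0,0.2,0,0.6,0,0,0.2,0,0.6,0,0,0.1,0,0.6,0,0,0.1,0,0.6,0,0,0,0,0.6,0,0,0,0,0.6,0,0,0,0,0.6,0,0,0,0,0.6,0,0,0,0])

```text
time: 62.8
tcp_pos: [562.7, -273.7, 172.8]
tcp_rot: [0.349, 0.937, -0.0, 0.0]
ft_force: [0.4, -0.7, -0.3]
gripper_width: 9.4
```

Emit:
play_rows(motion=[0.6,0,0,0.1,0,0.6,0,0,0.05,0,0.6,0,0,0.05,0,0.6,0,0,0.05,0,0.6,0,0,0,0,0.6,0,0,0,0,0.6,0,0,0,0,0.6,0,0,0,0,0.6,0,0,0,0,0.6,0,0,0,0])

```text
time: 63.63
tcp_pos: [562.7, -273.6, 170.3]
tcp_rot: [0.349, 0.937, 0.0, 0.0]
ft_force: [-1.0, 0.7, -0.5]
gripper_width: 9.4
```

Emit:
play_rows(motion=[0.6,0,0,0.05,0,0.6,0,0,0.05,0,0.6,0,0,0,0,0.6,0,0,0,0,0.6,0,0,0,0,0.6,0,0,0,0,0.6,0,0,0,0,0.6,0,0,0,0,0.6,0,0,0,0,0.6,0,0,0,0])

```text
time: 64.47
tcp_pos: [562.7, -273.6, 169.2]
tcp_rot: [0.349, 0.937, 0.0, -0.0]
ft_force: [-0.3, 0.2, -0.2]
gripper_width: 9.4
```

Emit:
play_rows(motion=[0.6,0,0,0.05,0,0.6,0,0,0.05,0,0.6,0,0,0,0,0.6,0,0,0,0,0.6,0,0,0,0,0.6,0,0,0,0,0.6,0,0,0,0,0.6,0,0,0,0,0.6,0,0,0,0,0.6,0,0,0,0])

```text
time: 65.3
tcp_pos: [562.6, -273.6, 168.2]
tcp_rot: [0.349, 0.937, 0.0, -0.0]
ft_force: [1.2, -0.3, -0.1]
gripper_width: 9.2
```

Emit:
play_rows(motion=[0.6,0,0,0.05,0,0.6,0,0,0.05,0,0.6,0,0,0,0,0.6,0,0,0,0,0.6,0,0,0,0,0.6,0,0,0,0,0.6,0,0,0,0,0.6,0,0,0,0,0.6,0,0,0,0,0.6,0,0,0,0])

```text
time: 66.13
tcp_pos: [562.7, -273.6, 167.3]
tcp_rot: [0.349, 0.937, 0.0, 0.0]
ft_force: [-0.1, 0.5, -0.4]
gripper_width: 9.5
```

Emit:
play_rows(motion=[0.6,0,0,0.05,0,0.6,0,0,0.05,0,0.6,0,0,0,0,0.6,0,0,0,0,0.6,0,0,0,0,0.6,0,0,0,0,0.6,0,0,0,0,0.6,0,0,0,0,0.6,0,0,0,0,0.6,0,0,0,0])

```text
time: 66.97
tcp_pos: [562.8, -273.7, 167.2]
tcp_rot: [0.349, 0.937, -0.0, 0.0]
ft_force: [-1.8, 1.7, 5.9]
gripper_width: 9.6
```

Emit:
play_rows(motion=[0.6,0,0,0.05,0,0.6,0,0,0.05,0,0.6,0,0,0,0,0.6,0,0,0,0,0.6,0,0,0,0,0.6,0,0,0,0,0.6,0,0,0,0,0.6,0,0,0,0,0.6,0,0,0,0,0.6,0,0,0,0])

```text
time: 67.8
tcp_pos: [562.9, -273.7, 167.2]
tcp_rot: [0.349, 0.937, -0.0, 0.0]
ft_force: [-3.5, 2.0, 8.9]
gripper_width: 9.2
```

Emit:
play_rows(motion=[0.6,0,0,-0.1,0,0.6,0,0,0,0,3,0,0,0,0,3,0,0,0,0,3,0,0,0,0,3,0,0,0,0,3,0,0,0,0,3,0,0,-1,0,3,0,0,-2,0,3,0,0,-2,0])

```text
time: 68.63
tcp_pos: [562.1, -273.3, 216.2]
tcp_rot: [0.349, 0.937, 0.0, -0.001]
ft_force: [-0.2, 0.1, 0.7]
gripper_width: 29.7
```

Emit:
play_rows(motion=[3,0,0,-1.5,0,3,0,0,-1.5,0,3,0,0,-1,0,3,0,0,0,0,3,0,0,0,0,3,0,0,0,0,3,0,0,0,0,3,0,0,0,0,3,0,0,0,0,3,0,0,0,0])

```text
time: 69.47
tcp_pos: [562.5, -273.5, 255.5]
tcp_rot: [0.349, 0.937, 0.0, -0.001]
ft_force: [0.2, 0.9, 0.8]
gripper_width: 30.0
```

Run:
```python
from h import *
o=st(); s=snap('wrist','w24.png'); z=186; h=cv2.cvtColor(s['img'],cv2.COLOR_RGB2HSV).astype(int)
tabs(s,z,(150,420,270,370))
T=lambda x,y,z:[*(np.array([563.1,-274.0])+x*np.array([-.756,.655])+y*np.array([.655,.756])-.7),z]
print('pred tab top (seated)',w2px(s,[T(16,0,186),T(-16,0,186),T(0,-5,186),T(0,5,186),T(16,0,172)]).round(1).tolist())
print('pred 3mm higher',w2px(s,[T(16,0,189),T(-16,0,189),T(0,-5,189),T(0,5,189)]).round(1).tolist())
c=h[:,319,2]; r=[i for i in range(180,400) if abs(int(c[i+1])-int(c[i]))>18]; print([(i,int(c[i]),int(c[i+1])) for i in r])
go(407,214.3,250,2.494)
```

```text
69.4667 [ 562.5 -273.5  255.5] yaw [[-0.756, 0.655], [0.655, 0.756], [0.001, -0.0]] F [0.2 0.9 0.8] w 29.956651603308124
blue 891 box [312, 226, 17, 55] rect [320. 253.] [54. 16.] 90.0 tool [1.7 0.1]
pred tab top (seated) [[319.8, 230.7], [319.8, 282.2], [311.4, 257.0], [328.3, 257.0], [319.8, 225.4]]
pred 3mm higher [[319.8, 232.0], [319.8, 284.1], [311.3, 258.5], [328.4, 258.5]]
[(181, 218, 195), (182, 195, 69), (185, 77, 122), (186, 122, 175), (187, 175, 141), (200, 179, 131), (211, 117, 77), (224, 78, 103), (225, 103, 124), (229, 139, 187), (230, 187, 210), (279, 206, 139), (280, 139, 58), (306, 73, 136), (307, 136, 192), (313, 199, 221), (316, 227, 175), (335, 129, 106), (336, 106, 42)]
GO shift cm x 43.69 y 26.69 z 0.57 | turn -0.066 (or half-turn 3.075) from [ 562.5 -273.5  255.7] 2.4278
```

The slide is seated: the tab top spans rows 229–280 against 231–282 predicted. Now I'll go to the front of the open drawer with the fingers shut and push it closed.

Emit:
play_rows(motion=[0,3.55,2.04,0,0,0,3.55,2.04,0,0,0,3.55,2.04,0,0,0,3.55,2.04,0,0,0,3.55,2.04,0,0,0,3.55,2.04,0,0,0,3.55,2.04,0,0,0,3.55,2.04,0,0,0,3.55,2.04,0,0,0,3.55,2.04,0,0])

```text
time: 70.35
tcp_pos: [426.8, 114.6, 256.5]
tcp_rot: [0.35, 0.937, 0.0, 0.0]
ft_force: [1.7, 1.1, 0.2]
gripper_width: 0.0
```

Emit:
play_rows(motion=[0,3.55,2.04,0,0,0,3.55,2.04,0,0,0,3.55,2.04,0,0,0,0,0,0,-0.066,0,0,0,0,0,0,0,0,0,0,0,0,0,0,0,0,0,0,0,0,0,0,0,0,0,0,0,0,0,0])

```text
time: 71.18
tcp_pos: [387.9, 228.1, 256.2]
tcp_rot: [0.319, 0.948, -0.0, 0.0]
ft_force: [0.9, -0.1, 1.3]
gripper_width: 0.1
```

Run:
```python
from h import *
o=st(); go(387,228.7,122,2.494); s=snap('wrist'); tabs(s,162)
print('lip side',toolxy([[406.9-.7,213.6-.7,0]]))
```

```text
71.1833 [387.9 228.1 256.2] yaw [[-0.796, 0.605], [0.605, 0.796], [-0.0, -0.0]] F [ 0.9 -0.1  1.3] w 0.07503948426690744
GO shift cm x 0.11 y -0.01 z 13.42 | turn -0.003 (or half-turn 3.139) from [387.9 228.1 256.2] 2.4914
yellow 307 box [557, 294, 36, 34] rect [571.5 306.4] [20.  38.7] 42.9 tool [-44.6 172.8]
yellow 178 box [245, 309, 16, 38] rect [251.9 327.8] [36.9 15. ] 87.1 tool [-60.9 -47.5]
lip side [[-24.1  -0.1]]
```

Emit:
play_rows(motion=[0,0.3,0,2,0,0,0,0,2.5,0,0,0,0,2.5,0,0,0,0,2.5,0,0,0,0,2,0,0,0,0,1,0,0,0,0,0.9,0,0,0,0,0,0,0,0,0,0,0,0,0,0,0,0])

```text
time: 72.07
tcp_pos: [386.1, 231.2, 123.7]
tcp_rot: [0.318, 0.948, 0.001, 0.001]
ft_force: [0.3, -0.4, -0.2]
gripper_width: -0.3
```

Emit:
play_rows(motion=[0,-0.5,0,0,0,0,-0.5,0,0,0,0,-0.5,0,0,0,0,-0.6,0,0,0,0,-0.8,0,0,0,0,-0.8,0,0,0,0,-0.8,0,0,0,0,-0.8,0,0,0,0,-0.8,0,0,0,0,-0.8,0,0,0])

```text
time: 72.9
tcp_pos: [440.8, 188.6, 122.2]
tcp_rot: [0.318, 0.948, -0.0, -0.0]
ft_force: [-2.0, 0.1, -0.7]
gripper_width: 0.0
```

Emit:
play_rows(motion=[0,-0.8,0,0,0,0,-0.8,0,0,0,0,-0.8,0,0,0,0,-0.6,0,0,0,0,-0.4,0,0,0,0,-0.3,0,0,0,0,-0.2,0,0,0,0,0,0,0,0,0,0,0,0,0,0,0,0,0,0])

```text
time: 73.73
tcp_pos: [471.0, 165.7, 122.2]
tcp_rot: [0.318, 0.948, -0.0, -0.0]
ft_force: [-0.6, 0.3, 0.1]
gripper_width: 0.4
```

Emit:
play_rows(motion=[0,-0.2,0,0,0,0,-0.2,0,0,0,0,-0.1,0,0,0,0,-0.1,0,0,0,0,0,0,0,0,0,0,0,0,0,0,0,0,0,0,0,0,0,0,0,0,0,0,0,0,0,0,0,0,0])

```text
time: 74.57
tcp_pos: [475.7, 162.2, 122.2]
tcp_rot: [0.318, 0.948, 0.0, -0.0]
ft_force: [-3.4, 2.1, 0.9]
gripper_width: 0.2
```

Emit:
play_rows(motion=[0,-0.1,0,0,0,0,-0.1,0,0,0,0,0,0,0,0,0,0,0,0,0,0,0,0,0,0,0,0,0,0,0,0,0,0,0,0,0,0,0,0,0,0,0,0,0,0,0,0,0,0,0])

```text
time: 75.4
tcp_pos: [475.8, 162.0, 122.0]
tcp_rot: [0.318, 0.948, 0.0, -0.003]
ft_force: [-8.3, 6.9, 3.8]
gripper_width: -0.2
```

Emit:
play_rows(motion=[0,0.5,0,0,0,0,1.0,0,0,0,0,1.5,0,0,0,0,0,0,-1,0,0,0,0,-3,0,0,0,0,-3,0,0,0,0,-3,0,0,0,0,-3,0,0,0,0,0,0,0,0,0,0,0])

```text
time: 76.23
tcp_pos: [454.9, 179.3, 255.8]
tcp_rot: [0.318, 0.948, 0.002, 0.003]
ft_force: [-0.2, 0.1, -0.1]
gripper_width: 0.0
```

Emit:
play_rows(motion=[0,-2,0,0,0,0,-2.1,0,0,0,0,0,0,0,0,0,0,0,0,0,0,0,0,0,0,0,0,0,0,0,0,0,0,0,0,0,0,0,0,0,0,0,0,0,0,0,0,0,0,0])

```text
time: 77.07
tcp_pos: [486.2, 154.4, 252.3]
tcp_rot: [0.318, 0.948, 0.0, 0.0]
ft_force: [-0.1, -0.1, 0.4]
gripper_width: -0.0
```

Run:
```python
from h import *
o=st(); s=snap('wrist','w25.png'); g=s['img'].astype(int)
W17=cv2.imread('pics/w17.png')[:,:,::-1].astype(int)
# tool coords of w17 pose: panel top front at x=-11 (pose 484.3,151.9); predict here
a=2.479; P=np.array([484.3,151.9]); X=np.array([np.cos(a),np.sin(a)]);Y=np.array([np.sin(a),-np.cos(a)])
T=lambda x,y,z:[*(P+x*X+y*Y-.7),z]
print('pred paneltop/cabtop/lip outer/panelbot rows',w2px(s,[T(-11,-40,163),T(-12.9,-40,168),T(1,3,127.5),T(-11,-40,113)]).round(1).tolist())
u=w2px(s,[T(-11,-40,163)])[0].astype(int)
print('near',[(r,int(g[r,u[0]-8:u[0]+8].mean())) for r in range(u[1]-30,u[1]+16,1)])
t=snap('top'); t0=cv2.imread('pics/t3.png')[:,:,::-1].astype(int); d=np.abs(t['img'].astype(int)-t0).max(2)
print('top diff at cabinet front',(d[200:290,195:300]>40).sum(),'stand',(d[190:260,380:450]>40).sum(), 'bottle',(d[200:235,450:500]>40).sum(),'jar',(d[175:200,150:180]>40).sum())
```

```text
77.0667 [486.2 154.4 252.3] yaw [[-0.798, 0.603], [0.603, 0.798], [-0.0, 0.0]] F [-0.1 -0.1  0.4] w -0.04877073047634617
pred paneltop/cabtop/lip outer/panelbot rows [[253.3, 261.5], [252.0, 266.9], [319.6, 231.5], [264.2, 241.1]]
near [(231, 104), (232, 104), (233, 104), (234, 104), (235, 104), (236, 104), (237, 104), (238, 104), (239, 104), (240, 103), (241, 98), (242, 67), (243, 68), (244, 68), (245, 69), (246, 70), (247, 70), (248, 70), (249, 70), (250, 71), (251, 71), (252, 72), (253, 72), (254, 73), (255, 73), (256, 74), (257, 74), (258, 75), (259, 75), (260, 76), (261, 80), (262, 96), (263, 105), (264, 104), (265, 105), (266, 134), (267, 148), (268, 148), (269, 148), (270, 148), (271, 148), (272, 148), (273, 147), (274, 148), (275, 148), (276, 148)]
top diff at cabinet front 3425 stand 1321 bottle 999 jar 41
```

Run:
```python
from h import *
t=snap('top'); t0=cv2.imread('pics/top0.png')[:,:,::-1].astype(int); d=np.abs(t['img'].astype(int)-t0).max(2)
print('bottle diff',(d[205:230,456:480]>50).sum(),'jar',(d[178:196,156:175]>50).sum())
tabs(t,186,(190,260,380,450))
T=lambda x,y,z:[*(np.array([563.1,-274.0])+x*np.array([.756,-.655])+y*np.array([.655,.756])-.7),z]
print('pred tab',w2px(t,[T(0,0,186)]).round(1),'dot',w2px(t,[T(22.2,0,142)]).round(1))
c=np.array([T(x,y,142) for x,y in((-46,-27),(46,-27),(46,27),(-46,27))]); m=np.zeros((480,640),np.uint8); cv2.fillConvexPoly(m,w2px(t,c).round().astype(int),1)
g=t['img'].astype(int); dk=(g.max(2)<70).astype(float); print('dark inside foot',dk[m>0].mean())
```

```text
bottle diff 0 jar 0
blue 80 box [421, 206, 13, 13] rect [427.2 212.2] [ 5.6 14.3] 41.2 tool [-318.7 -294.6]
pred tab [[427.7 212.1]] dot [[429.7 208.3]]
dark inside foot 0.1588683351468988
```

```bash
python3 -c "
from h import *
env.close_job(); print('done')"
```

```text
the job is handed in; nothing more can be done
done
```

The stand is built, the blue slide is in its holder, the drawer is shut, and I have handed the job in at about 77 s of robot time.

- **Stand:** All three risers that were there went onto the base, then the holder. Each part met the one below at about the height predicted for full seating. The holder had been knocked aside during the run, so I found it again before picking it up.
- **Blue slide:** I lifted it upright from its rack slot and lowered it down the guides until it touched bottom. Bottom came about 2 mm lower than I first expected, because my estimate of the rack floor height was slightly off. From above, its tab lay within about 1 mm of the seated position. In the last overhead picture it was within half a pixel of where it should be.
- **Drawer:** I pushed it shut until it stopped, at about 11 N. The front panel then lay within 1 mm of where it was before opening.
- **Bystanders:** The bottle and jar showed no change from the first overhead picture.

**Not confirmed:**
- I did not see the red and yellow filters after shutting the drawer. Both were in their slots after I took the blue one out. Just before the push I saw only yellow; red was hidden behind the fingers.
- One last rough check, for the holder's dark foot in the overhead picture, was inconclusive: only 16 % of the area read as dark. I relied on the close-up view from when the holder was placed.

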